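Seat the flower's heart and tip the petals into the tote's corner

TASK

We are inlaying a wooden flower: press the large loose disc, the flower's heart, flush into the round recess in the middle of the plaque. Then tip the blue tote of loose petals up so that all four slide into its one corner that is nearest to the robot on the plaque's side, and keep holding it tilted there for me to pick from: finish with the tote still in the gripper, its low corner on or over the bench and propped on nothing else. Leave the other things on the bench where they are.

Things in the scene. Friction and masses are not known exactly. Their poses are not given: they have to be found in the camera images.
- plaque: light plywood plaque, fixed on the bench, 140 x 140 x 24 mm: a 38 mm wide recess in the middle and six 30 mm petal places around it at 39 mm from the middle, four open, two filled flush; recesses 16 mm deep with a 1 mm chamfer; origin at the centre of its underside, z up. It lies on one side of the bench (left or right of the robot's x axis), the tote on the other
- recess (a point): centre of the mouth of the plaque's middle recess, level with the plaque's top face (24 mm above the bench); axes as the plaque
- heart: plain dark wooden disc, 36 mm across and 16 mm thick, 15 g, the larger loose disc, lying flat on the bench beside the plaque, on the robot's side of it; origin at the centre of its underside. It fits the middle recess with 2 mm of play across and is flush when at the bottom
- heart_mid (a point): the middle of the heart disc, 8 mm above its underside; 8 mm below the recess's mouth when flush
- tote: open blue plastic tote, loose, 0.3 to 0.45 kg: 280 (x) by 190 (y) mm over the rim, 85 high; walls 4 thick, 268 x 178 outside; floor 4 thick; a solid rim runs round the top, 10 mm thick (inner face flush with the wall), 22 high: grip it from above, one finger inside, one outside. Origin at the centre of its underside, z up, x away from the robot (yaw within 0.2), long walls along x
- corner_near_left (a point): inner bottom corner of the tote (where the floor's upper face meets two walls), near the robot, left (+y) as the tote stands at the start; the one wanted if the tote is the one on the right, plaque on the left
- corner_near_right (a point): inner bottom corner of the tote (where the floor's upper face meets two walls), near the robot, right (-y) as the tote stands at the start; the one wanted if the tote is on the left, plaque on the right
- petal0: plain dark wooden disc, 28 mm across and 16 mm thick, 10 g, a loose petal lying flat in the tote; origin at the centre of its underside. Petals slide on the tote's smooth floor and walls (friction 0.14 to 0.2): 12 degrees of slope starts them, but to run along a wall into the corner they want the tote tilted 20 to 30 degrees straight towards it (both adjoining walls low alike)
- petal1: plain dark wooden disc, 28 mm across and 16 mm thick, 10 g, a loose petal lying flat in the tote; origin at the centre of its underside
- petal2: plain dark wooden disc, 28 mm across and 16 mm thick, 10 g, a loose petal lying flat in the tote; origin at the centre of its underside
- petal3: plain dark wooden disc, 28 mm across and 16 mm thick, 10 g, a loose petal lying flat in the tote; origin at the centre of its underside
- petal0_mid (a point): middle of petal 0, 8 mm above its underside
- petal1_mid (a point): middle of petal 1, 8 mm above its underside
- petal2_mid (a point): middle of petal 2, 8 mm above its underside
- petal3_mid (a point): middle of petal 3, 8 mm above its underside
- sanding_block: cork sanding block, 110 x 62 x 34 mm, between plaque and tote; bystander, to be left where it is; origin at the middle of its underside
- glue: white glue bottle, 56 mm across, 170 mm high, standing beyond the block; bystander, to be left where it is; origin at the middle of its underside
- wheel: light wooden toy wheel with a hole, 60 mm across, 20 mm thick, between plaque and tote, on the robot's side of the block; bystander, to be left where it is; origin at the middle of its underside
- pencil: flat carpenter's pencil, 150 x 14 x 8 mm, lying crosswise beyond the glue bottle; bystander, to be left where it is; origin at the middle of its underside
- mallet: wooden mallet lying at the right of the bench, head 75 x 140 x 70 mm, handle 26 mm wide towards the robot; bystander, to be left where it is; origin at the middle of its underside
- square: try square lying at the left of the bench, wooden stock 110 mm, steel blade 150 mm; bystander, to be left where it is; origin at the middle of its underside

How it is judged (in metres and radians):
On the way, in this order (a step that is already met when the one before it is completed fails the run):
1. the heart is pressed home in the plaque's middle recess, flush with the face (the fingers push on it at more than 1.5 N while it sits flush) (horizontal distance between heart_mid and recess below 0.003 m and z of heart_mid in the frame of recess below -0.0065 m and angle between the z axis of heart and the z axis of plaque, either way round below 0.06 rad and contact force between the fingers and heart above 1.5 N), for 0.05 s.
2. held tilted by the gripper, the tote has all four petals in its near corner on the plaque's side (((world y of plaque below 0 m and distance between each of petal0_mid, petal1_mid, petal2_mid, petal3_mid and corner_near_right below 0.1 m and distance between any of petal0_mid, petal1_mid, petal2_mid, petal3_mid and corner_near_right below 0.045 m) or (world y of plaque above 0 m and distance between each of petal0_mid, petal1_mid, petal2_mid, petal3_mid and corner_near_left below 0.1 m and distance between any of petal0_mid, petal1_mid, petal2_mid, petal3_mid and corner_near_left below 0.045 m)) and angle between tote's own z axis and vertical between 0.3 and 1 rad and contact force between the fingers and tote above 2 N), for 0.3 s.
At the end, for the whole second after the job is handed in: Heart in the middle recess: within 3 mm of centre, flush within 1.5 mm, level. Tote held by the fingers (over 2 N), tilted 17 to 57 degrees, at rest, touching no plaque or bystander. Petals at rest, middles within 100 mm of the inner corner near the robot on the plaque's side, one within 45 mm (all of step 2 and horizontal distance between heart_mid and recess below 0.003 m and z of heart_mid in the frame of recess below -0.0065 m and angle between the z axis of heart and the z axis of plaque, either way round below 0.06 rad and linear speed of tote below 0.02 m/s and angular speed of tote below 0.1 rad/s and linear speed of each of petal0, petal1, petal2, petal3 below 0.03 m/s and contact force between tote and plaque below 0.3 N and contact force between tote and sanding_block below 0.3 N and contact force between tote and glue below 0.3 N and contact force between tote and wheel below 0.3 N and contact force between tote and pencil below 0.3 N and contact force between tote and mallet below 0.3 N and contact force between tote and square below 0.3 N); the arm keeps its last pose, push and grip.
It fails at once if a bystander is shifted by more than 30 mm (distance of any of sanding_block, glue, wheel, pencil, mallet, square from where it was at the start of the episode above 0.03 m).
It also fails if it takes over 72 s, if anything falls off the work surface, if the arm or the gripper's body presses on something with over 40 N, if the wrist force passes 120 N, or if a joint passes its speed limit or range.

ROBOT

A 6-joint arm with a two-finger parallel gripper is mounted at the origin on the work surface. World frame = base frame: x ahead of the robot, y to its left, z up, the work surface at z = 0. Lengths are in mm, angles in rad, forces in N, time in s.
With the tool pointing down it reaches from about 350 to 875 mm from the base axis. Payload 4.2 kg.
Tool frame: the origin (TCP) lies between the finger pads; the fingertips stand 25 mm ahead of it and the grasp point (between the pads) lies 6 mm ahead of it; z points along the fingers, y is the line along which they close (so a half turn about z gives the same grasp; the last joint's range is limited). The gripper opens to 85 mm and grips with 20 to 120 N. Pads are 22 mm wide; open, the fingers measure 114 mm over their backs; the gripper's body (76 mm by 85 mm) begins 54 mm behind the grasp point. The pads swing forward as they close: fully open they stand 13 mm farther back than shut.
Start: joints at [1.446, 0.385, 0.008, 0, -1.194, -0.259], TCP at [233.996, 579.522, 256.312] pointing down, gripper open.
Joint ranges: [-3.14, 3.14], [-1.21, 2.06], [-1.07, 1.41], [-3.16, 2.05], [-2.99, -0.16], [-3.1, 3.1]. Speed limits (rad/s): [2.79, 2.79, 3.14, 3.14, 3.14, 3.14].

INTERFACE

Orientations are given as a unit quaternion [x, y, z, w].
In Python, from bench import read_state, imaging, workorder, nets gives the robot as it stands.
- The arm moves only by the tool apply_moves, never from a script. Its argument "rows" is a list of rows, each an object with "hand": the opening, from -1 (shut) to 1 (fully open); "delta_pos": the shift along the tool's x, y, z in mm, a list of three; "yaw": the turn about the tool's z in rad. A call has 1 to 12 rows; each row is the pose to reach, as a shift and turn from the pose commanded when the call began, along the tool's axes at that moment; what a row does not reach only later rows make up. A row lasts 1/12 s, in which the tool goes at most 41.7 mm and 7.16 degrees, less where a joint would pass 70% of its speed; a pose out of reach is approached as far as the arm can. A call with a gripper value outside its range is refused whole. The fingers move at their own pace and stop on an object; the grip force is fixed at half the most. Time passes only in rows, so rows that repeat a pose let the fingers close. It gives the time, the measured TCP pose, the force, the opening and the grip force at its end, in the units of the state.
- read_state(): the state, without advancing time (a new reading comes with each control period).
- imaging.get_image(name): name is "scene" or "top" or "wrist"; returns a dict with "pixels" (480x640x3 uint8, red, green, blue), "fx", "fy", "cx", "cy" (pixels), "xyz" and "rotation" of the camera in the world. Camera axes: x right, y down, z forward; pixel columns grow to the right and rows downward; lengths in mm; the calibration is good to about 2 mm. A picture is of the moment at which its call begins. There is no depth.
- workorder.job_done(): hands the job in; it is judged then, once.
Trained networks look in the newest picture that a camera, given by its name, has taken for a name from the list of things; names that differ only in an ending like _2 or _b are one class to them, and where a whole thing is asked for, a point or a joint stands for the part that bears it (a point fixed in the world has none). Each returns a list of dicts, best first, with "score" (0 to 1); they miss things now and then, are a little off and sometimes report something else, mostly with a low value. They report only what shows in the picture. A call takes as long as a camera call.
- nets.find_in(camera, query): "location" ([row, column] in pixels, amid what is visible of it).
- nets.pinpoint(camera, query): "location" ([row, column] in pixels: a listed point, or the origin of a listed thing).
The state is a dict: "clock": time; "joints": joint angles; "joint_vel": joint speeds; "joint_efforts": joint torques, N m; "position": TCP position; "ee_rot": TCP orientation; "contact_force": force on the tool from outside, world axes, zero at the start; "wrist_torque": the same for the moment, N m; "gripper_width": finger opening in mm; "grasp_force": force on a finger pad.
Only numpy, scipy, OpenCV 4.12 (cv2) and the standard library are available. Lean on these libraries where they do the work, as an engineer would, in place of code of your own. Each camera call takes 0.05 s, during which the arm holds its last target. There are 200 camera calls.

## Working session

There is one attempt and no reset: what is moved stays moved. The work goes in short steps, Python scripts to look and compute and a tool call to move; the robot and the scene stay as the last step left them, time stands still between calls to the robot, and variables do not carry over. Pictures are saved under pics/ and viewed, at most 10 in all, crops included, and the job is handed in when it is done.

Besides the shell and the picture viewer there is one more tool, called by a JSON object that holds its "name" and its "arguments", one argument or row to a line. apply_moves: Moves the arm, as the interface text tells. Its arguments: {"type":"object","properties":{"rows":{"type":"array"}},"required":["rows"]}

```bash
mkdir -p pics; cat > h.py <<'E'
import numpy as np,cv2
from bench import read_state, imaging, workorder, nets
from scipy.spatial.transform import Rotation as R
def rot(im):
    r=np.array(im["rotation"],float)
    return r if r.shape==(3,3) else R.from_quat(r).as_matrix()
def back(im,rc,z):
    d=rot(im)@np.array([(rc[1]-im["cx"])/im["fx"],(rc[0]-im["cy"])/im["fy"],1]); o=np.array(im["xyz"])
    return o+d*(z-o[2])/d[2]
def shot(cam,name=None):
    im=imaging.get_image(cam)
    if name: cv2.imwrite(f"pics/{name}.png",im["pixels"][:,:,::-1])
    return im
def find(im,cam,q,z,kind="pinpoint",n=1):
    return [(round(r["score"],2),np.round(r["location"]),np.round(back(im,r["location"],z),1)) for r in getattr(nets,kind)(cam,q)[:n]]
E
python3 - <<'E'
from h import *
s=read_state();print(s)
for cam in("top","scene"):
    im=shot(cam,cam+"0");print(cam,im["xyz"])
    for q,z,n in(("recess",24,2),("plaque",0,1),("heart_mid",8,3),("tote",0,1),("corner_near_left",4,1),("corner_near_right",4,1),("petal0_mid",12,5),("sanding_block",0,1),("wheel",0,1),("glue",0,1)):
        print(q,find(im,cam,q,z,n=n))
E
```

```text
{'clock': 0.0, 'joints': array([ 1.44561193e+00,  3.85544016e-01,  6.62696547e-03, -5.02772614e-04,
       -1.19399714e+00, -2.58610832e-01]), 'joint_vel': array([ 0.00021202,  0.00050473, -0.00064399,  0.00035235, -0.0010996 ,
       -0.00014675]), 'joint_efforts': array([ 1.10946810e-03, -3.92283905e+01,  1.88398468e+01,  4.18609142e+00,
       -4.64784389e-03, -8.67514807e-07]), 'position': array([233.80094182, 579.05026028, 255.2289804 ]), 'ee_rot': array([ 9.81625816e-01, -1.90812948e-01, -1.62540776e-04,  1.07215028e-03]), 'contact_force': array([-0.00510038, -0.45046161,  0.14423354]), 'wrist_torque': array([ 0.00268309, -0.01224122,  0.03319231]), 'grasp_force': 0.0, 'gripper_width': 85.41668216329474}
top [ 319.68791239  -21.34839723 1963.61472937]
recess [(0.82, array([245., 388.]), array([ 580.2, -215.9,   24. ]))]
plaque [(0.56, array([242., 386.]), array([ 595.2, -210. ,    0. ]))]
heart_mid [(0.6, array([276., 390.]), array([ 476.7, -222.5,    8. ])), (0.24, array([234., 278.]), array([616.4, 160.8,   8. ]))]
tote [(0.85, array([244., 258.]), array([582.3, 231.2,   0. ]
[... 731 characters left out ...]
   0. ]))]
heart_mid [(0.74, array([124., 215.]), array([ 580.8, -551.1,    8. ])), (0.57, array([176., 302.]), array([ 470.4, -229.6,    8. ])), (0.35, array([342., 373.]), array([603.6, 277.1,   8. ]))]
tote [(0.59, array([321., 369.]), array([576.4, 226.7,   0. ]))]
corner_near_left [(0.98, array([323., 431.]), array([457.5, 318.2,   4. ]))]
corner_near_right [(0.68, array([270., 395.]), array([437.5, 156.2,   4. ]))]
petal0_mid [(0.57, array([306., 343.]), array([611.3, 163.7,  12. ]))]
sanding_block [(0.74, array([243., 326.]), array([537.8, -12.7,   0. ]))]
wheel [(0.82, array([224., 360.]), array([428.3,  -8.1,   0. ]))]
glue [(0.96, array([279., 277.]), array([702.2,   5.9,   0. ]))]
```

View pics/top0.png

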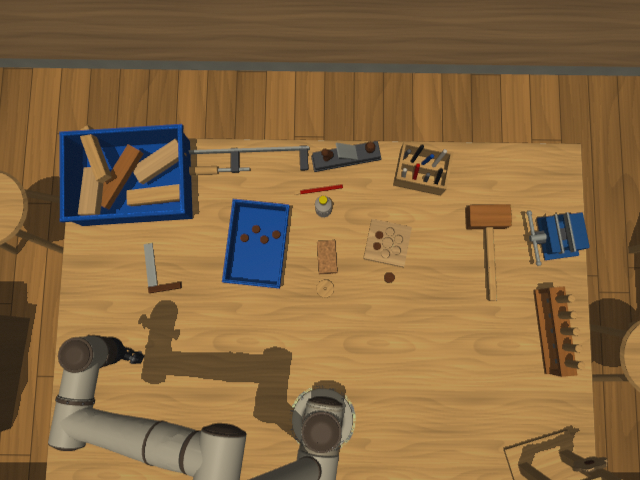

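View pics/scene0.png

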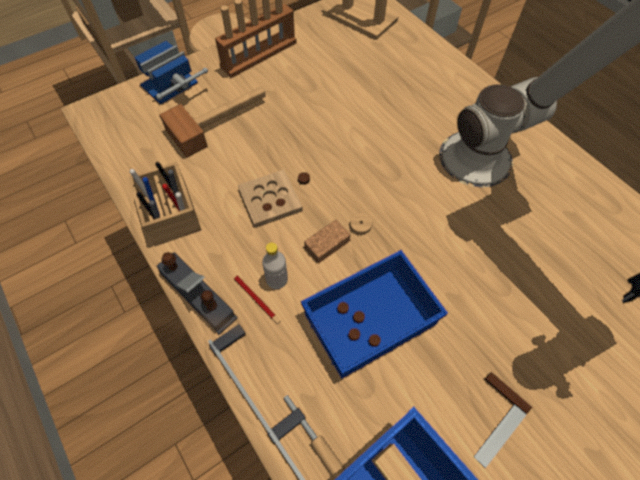

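{"name": "apply_moves", "arguments": {
  "rows": [
    {"hand": 0, "delta_pos": [389, 305, -45], "yaw": 0},
    {"hand": 0, "delta_pos": [389, 305, -45], "yaw": 0},
    {"hand": 0, "delta_pos": [389, 305, -45], "yaw": 0},
    {"hand": 0, "delta_pos": [389, 305, -45], "yaw": 0},
    {"hand": 0, "delta_pos": [389, 305, -45], "yaw": 0},
    {"hand": 0, "delta_pos": [389, 305, -45], "yaw": 0},
    {"hand": 0, "delta_pos": [389, 305, -45], "yaw": 0},
    {"hand": 0, "delta_pos": [389, 305, -45], "yaw": 0},
    {"hand": 0, "delta_pos": [389, 305, -45], "yaw": 0},
    {"hand": 0, "delta_pos": [389, 305, -45], "yaw": 0},
    {"hand": 0, "delta_pos": [389, 305, -45], "yaw": 0},
    {"hand": 0, "delta_pos": [389, 305, -45], "yaw": 0}
  ]
}}

```text
clock: 2.1
position: [481.2, 148.9, 302.0]
ee_rot: [0.982, -0.191, 0.0, -0.0]
contact_force: [0.2, 0.3, -0.5]
gripper_width: 42.4
grasp_force: 0.0
```

```bash
python3 - <<'E'
from h import *
s=read_state();print(s["joints"],s["position"],s["ee_rot"])
im=shot("wrist","w1");print(im["xyz"],rot(im)@[0,0,1])
for p in("petal0_mid",): print(find(im,"wrist",p,12,n=6))
print(find(im,"wrist","tote",0),find(im,"wrist","corner_near_right",4))
E
```

```text
[ 6.23048628e-01  1.44279068e-01 -2.06514292e-01  2.16733660e-04
 -1.21898778e+00  5.63701431e-01] [481.15631296 148.87983279 302.01465637] [ 9.81627123e-01 -1.90808602e-01  4.22165398e-04 -2.99632670e-04]
[559.02444988 116.8594263  419.54145174] [-0.30295653  0.12338424 -0.94498342]
[(0.85, array([ 76., 247.]), array([611.9, 168.9,  12. ]))]
[(0.69, array([138., 215.]), array([572.5, 227.2,   0. ]))] [(0.9, array([227., 326.]), array([439. , 155.1,   4. ]))]
```

View pics/w1.png

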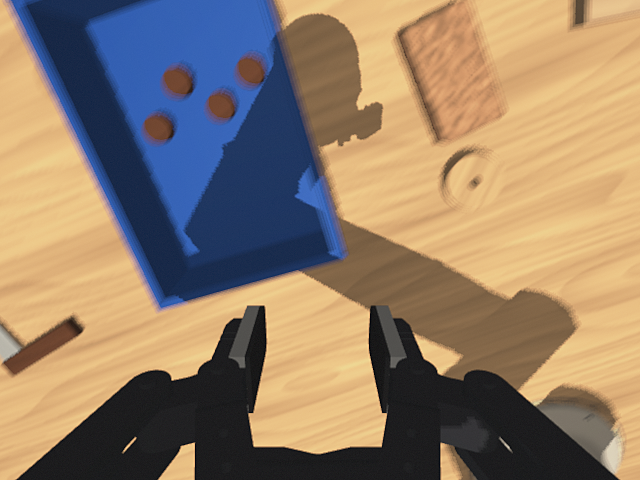

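{"name": "apply_moves", "arguments": {
  "rows": [
    {"hand": 0.6, "delta_pos": [134, 350, 82], "yaw": 0},
    {"hand": 0.6, "delta_pos": [134, 350, 82], "yaw": 0},
    {"hand": 0.6, "delta_pos": [134, 350, 82], "yaw": -0.382},
    {"hand": 0.6, "delta_pos": [134, 350, 82], "yaw": -0.382},
    {"hand": 0.6, "delta_pos": [134, 350, 82], "yaw": -0.382},
    {"hand": 0.6, "delta_pos": [134, 350, 82], "yaw": -0.382},
    {"hand": 0.6, "delta_pos": [134, 350, 82], "yaw": -0.382},
    {"hand": 0.6, "delta_pos": [134, 350, 82], "yaw": -0.382},
    {"hand": 0.6, "delta_pos": [134, 350, 82], "yaw": -0.382},
    {"hand": 0.6, "delta_pos": [134, 350, 82], "yaw": -0.382},
    {"hand": 0.6, "delta_pos": [134, 350, 82], "yaw": -0.382}
  ]
}}

```text
clock: 3.22
position: [473.1, -225.6, 217.5]
ee_rot: [1.0, -0.002, -0.002, -0.0]
contact_force: [0.3, -0.8, -0.3]
gripper_width: 68.5
grasp_force: 0.0
```

```bash
python3 - <<'E'
from h import *
s=read_state();print(s["joints"],s["position"],s["ee_rot"])
im=shot("wrist","w2");print(im["xyz"],rot(im)@[0,0,1])
print(find(im,"wrist","heart_mid",8,n=3),find(im,"wrist","heart",8,"find_in",n=3),find(im,"wrist","recess",24,n=3),find(im,"wrist","plaque",0))
E
```

```text
[-1.35051103e-01  2.48532636e-01 -2.94525702e-01  1.35867179e-04
 -1.03096068e+00  1.70121280e+00] [ 473.13875683 -225.58974983  217.49512477] [ 9.99996096e-01 -2.28229779e-03 -1.60487653e-03 -1.55547985e-04]
[ 557.6376656  -226.33409303  334.70252811] [-0.33085057  0.00210955 -0.9436808 ]
[(0.8, array([214., 313.]), array([ 470.1, -222.4,    8. ]))] [(0.7, array([212., 315.]), array([ 471.8, -224.2,    8. ]))] [(0.82, array([ 60., 297.]), array([ 589.6, -211.6,   24. ]))] [(0.64, array([ 68., 302.]), array([ 586.7, -214.4,    0. ]))]
```

View pics/w2.png

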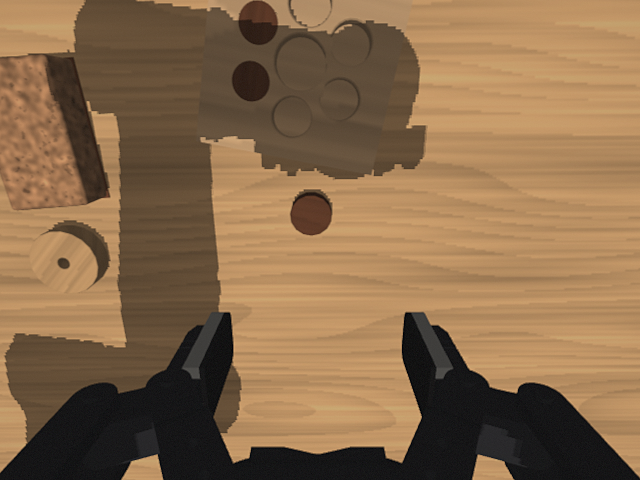

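```bash
python3 - <<'E'
from h import *
im=shot("wrist"); p=im["pixels"]; print(im["fx"])
r,g,b=[p[:,:,i].astype(int) for i in range(3)]
m=((r>1.6*g)&(r>60)).astype(np.uint8); m[:180]=0;m[250:]=0;m[:,:280]=0;m[:,345:]=0
c=max(cv2.findContours(m,0,2)[0],key=cv2.contourArea);e=cv2.fitEllipse(cv2.convexHull(c));print(e,back(im,(e[0][1],e[0][0]),16))
gr=cv2.cvtColor(p,cv2.COLOR_RGB2GRAY)[:190,180:430]
gr=cv2.createCLAHE(4,(4,4)).apply(gr)
h=cv2.HoughCircles(gr,cv2.HOUGH_GRADIENT,1,12,param1=80,param2=14,minRadius=15,maxRadius=32)[0]
for x,y,rr in h[:10]: print(x+180,y,rr,back(im,(y,x+180),24))
v=cv2.resize(p[0:180,180:440],None,fx=3,fy=3,interpolation=2)
cv2.imwrite("pics/w2c.png",v[:,:,::-1])
for i in range(3):
    im=shot("wrist"); print(find(im,"wrist","recess",24),find(im,"wrist","heart_mid",8))
E
```

```text
387.77276276553994
((314.9945373535156, 216.1270294189453), (38.48209762573242, 40.10624313354492), 88.61650848388672) [ 471.21409993 -220.60183365   16.        ]
297.5 118.5 21.0 [ 551.0318784  -207.36451039   24.        ]
305.5 61.5 25.7 [ 590.97574351 -213.93172128   24.        ]
352.5 48.5 21.3 [ 599.585478   -248.25981859   24.        ]
265.5 25.5 20.8 [ 614.46405096 -185.53554976   24.        ]
339.5 101.5 25.7 [ 563.30843183 -239.45616651   24.        ]
316.5 11.5 20.2 [ 623.23902941 -222.05811789   24.        ]
358.5 143.5 30.2 [ 532.31010648 -254.94562514   24.        ]
255.5 84.5 19.9 [ 575.30310478 -176.32069672   24.        ]
317.5 60.5 30.3 [ 591.64126552 -222.76100967   24.        ]
404.5 142.5 25.7 [ 533.05527604 -291.01216638   24.        ]
[(0.86, array([ 65., 304.]), array([ 588.7, -213.2,   24. ]))] [(0.84, array([214., 317.]), array([ 470.5, -222.3,    8. ]))]
[(0.61, array([ 61., 305.]), array([ 591. , -214.1,   24. ]))] [(0.91, array([215., 316.]), array([ 470.2, -222.1,    8. ]))]
[(0.81, array([ 65., 302.]), array([ 588.2, -212.8,   24. ]))] [(0.64, array([213., 315.]), array([ 471.3, -221.7,    8. ]))]
```

View pics/w2c.png

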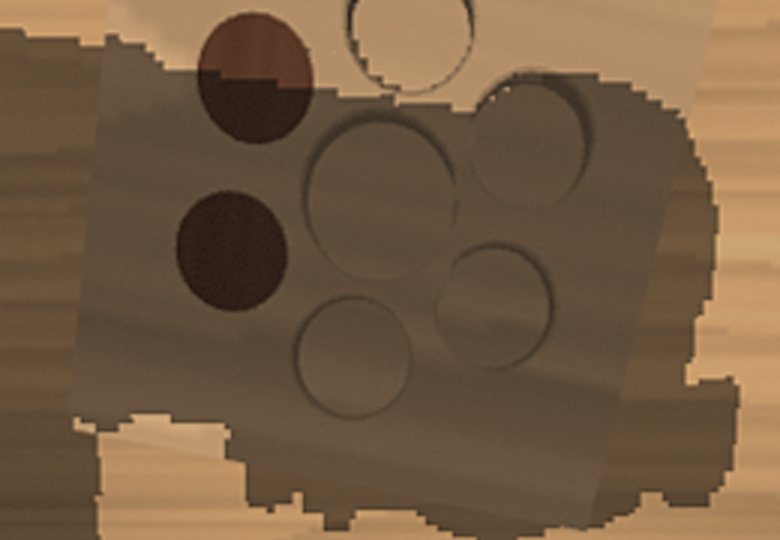

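{"name": "apply_moves", "arguments": {
  "rows": [
    {"hand": 0.5, "delta_pos": [-2, -4, 150], "yaw": 0},
    {"hand": 0.5, "delta_pos": [-2, -4, 150], "yaw": 0},
    {"hand": 0.5, "delta_pos": [-2, -4, 150], "yaw": 0},
    {"hand": 0.5, "delta_pos": [-2, -4, 150], "yaw": 0},
    {"hand": 0.5, "delta_pos": [-2, -4, 150], "yaw": 0},
    {"hand": 0.5, "delta_pos": [-2, -4, 150], "yaw": 0},
    {"hand": 0.5, "delta_pos": [-2, -4, 150], "yaw": 0}
  ]
}}

```text
clock: 4.55
position: [473.3, -220.1, 70.9]
ee_rot: [1.0, -0.001, 0.002, 0.001]
contact_force: [-0.6, 0.9, -0.5]
gripper_width: 64.0
grasp_force: 0.0
```

```bash
python3 - <<'E'
from h import *
im=shot("wrist","w3");s=read_state();print(s["position"],s["ee_rot"],s["gripper_width"])
print(find(im,"wrist","heart_mid",8),find(im,"wrist","recess",24,n=3))
E
```

```text
[ 473.54414296 -220.08499047   71.48517237] [ 9.99997135e-01 -6.32403403e-04  2.24754940e-03  5.27842544e-04] 64.39197319877778
[(0.91, array([286., 319.]), array([ 471.5, -221.4,    8. ]))] [(0.67, array([ 20., 296.]), array([ 588.7, -212.8,   24. ]))]
```

View pics/w3.png

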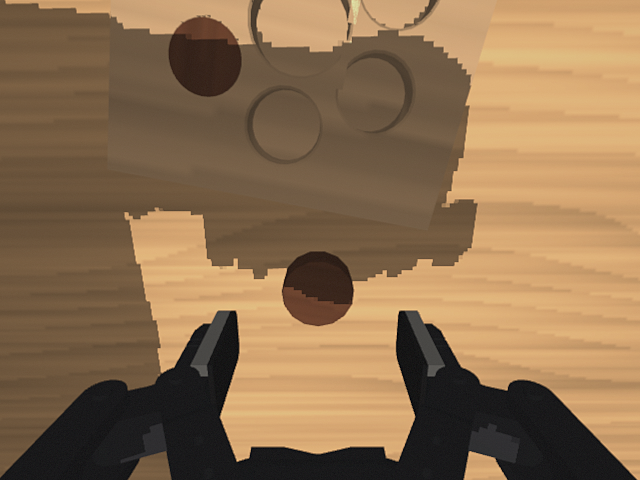

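{"name": "apply_moves", "arguments": {
  "rows": [
    {"hand": 0.5, "delta_pos": [-2, 1, 25], "yaw": 0},
    {"hand": 0.5, "delta_pos": [-2, 1, 39], "yaw": 0},
    {"hand": 0.5, "delta_pos": [-2, 1, 39], "yaw": 0},
    {"hand": 0.5, "delta_pos": [-2, 1, 39], "yaw": 0},
    {"hand": -0.4, "delta_pos": [-2, 1, 39], "yaw": 0},
    {"hand": -0.6, "delta_pos": [-2, 1, 39], "yaw": 0},
    {"hand": -0.6, "delta_pos": [-2, 1, 39], "yaw": 0},
    {"hand": -0.6, "delta_pos": [-2, 1, 39], "yaw": 0},
    {"hand": -0.6, "delta_pos": [-2, 1, 39], "yaw": 0},
    {"hand": -0.6, "delta_pos": [-2, 1, 39], "yaw": 0}
  ]
}}

```text
clock: 5.53
position: [470.8, -220.8, 32.1]
ee_rot: [1.0, -0.001, 0.001, 0.0]
contact_force: [-0.9, 1.0, 6.4]
gripper_width: 33.0
grasp_force: 59.0
```

{"name": "apply_moves", "arguments": {
  "rows": [
    {"hand": -0.6, "delta_pos": [0, 0, -30], "yaw": 0},
    {"hand": -0.6, "delta_pos": [0, 0, -60], "yaw": 0},
    {"hand": -0.6, "delta_pos": [0, 0, -60], "yaw": 0},
    {"hand": -0.6, "delta_pos": [0, 0, -60], "yaw": 0}
  ]
}}

```text
clock: 5.87
position: [471.2, -220.8, 92.9]
ee_rot: [1.0, -0.001, 0.003, 0.0]
contact_force: [0.2, 0.4, -0.5]
gripper_width: 32.8
grasp_force: 59.5
```

```bash
python3 - <<'E'
from h import *
im=shot("wrist","w4");s=read_state();print(s["position"],s["ee_rot"],s["gripper_width"],s["grasp_force"])
print(find(im,"wrist","heart_mid",s["position"][2]-25,n=2),find(im,"wrist","recess",24,n=3))
E
```

```text
[ 470.06783497 -220.62149294   91.45191548] [ 9.99998569e-01 -1.03640089e-03  1.33638174e-03  5.00471929e-05] 32.998284480130636 59.542173743247986
[(0.86, array([324., 320.]), array([ 469.1, -222.1,   66.5]))] [(0.57, array([ 28., 298.]), array([ 588.1, -213.1,   24. ]))]
```

View pics/w4.png

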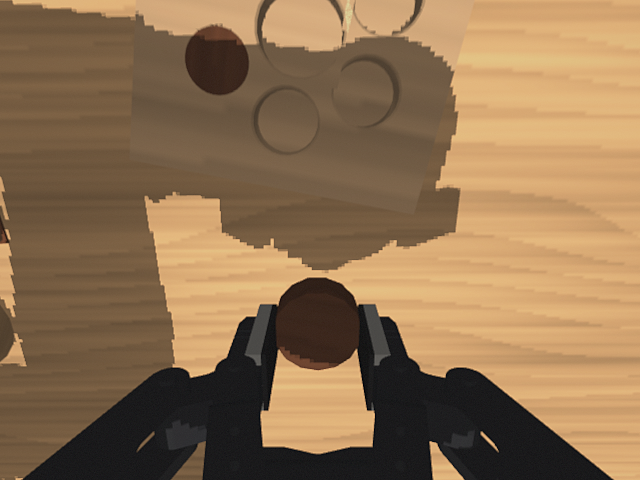

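{"name": "apply_moves", "arguments": {
  "rows": [
    {"hand": -0.6, "delta_pos": [38, -3, 0], "yaw": 0},
    {"hand": -0.6, "delta_pos": [78, -6, 0], "yaw": 0},
    {"hand": -0.6, "delta_pos": [118, -9, 10], "yaw": 0},
    {"hand": -0.6, "delta_pos": [118, -9, 24], "yaw": 0},
    {"hand": -0.6, "delta_pos": [118, -9, 24], "yaw": 0},
    {"hand": -0.6, "delta_pos": [118, -9, 24], "yaw": 0}
  ]
}}

```text
clock: 6.52
position: [586.2, -211.5, 63.9]
ee_rot: [1.0, -0.001, -0.003, -0.0]
contact_force: [-1.0, -0.4, -0.1]
gripper_width: 32.8
grasp_force: 59.6
```

```bash
python3 - <<'E'
from h import *
im=shot("wrist","w5");s=read_state();print(s["position"],s["ee_rot"],s["gripper_width"],s["grasp_force"])
print(find(im,"wrist","heart_mid",s["position"][2]-24,n=2),find(im,"wrist","recess",24,n=3))
print(np.mean([read_state()["position"] for _ in range(3)],0))
E
```

```text
[ 586.43986025 -211.8582711    65.07763242] [ 9.99998053e-01 -9.26561431e-04 -1.73763432e-03 -1.23555117e-04] 33.052671757692316 59.62005436420441
[(0.69, array([322., 318.]), array([ 586.8, -211.9,   41.1]))] []
[ 587.04152196 -212.08359782   66.67668274]
```

View pics/w5.png

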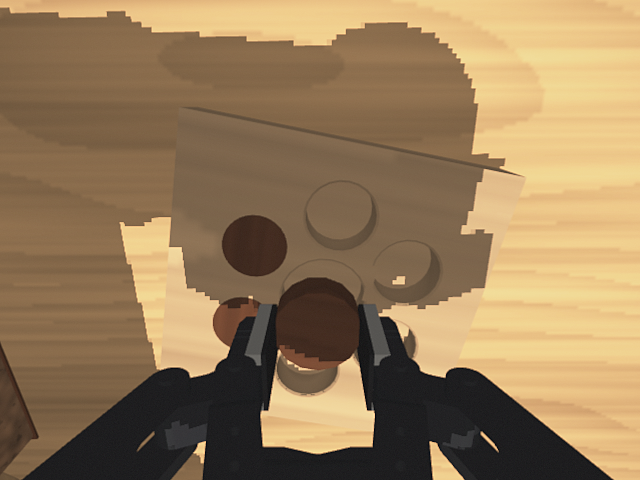

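```bash
python3 - <<'E'
from h import *
im=shot("wrist"); p=im["pixels"]
s=read_state();print(s["position"])
P=[(245.5,254),(213,341),(270,406)]
W=np.array([back(im,q,24)[:2] for q in P]);print(W, np.linalg.norm(np.diff(W,axis=0),axis=1))
# fit centre + angle, 60 deg spacing
from scipy.optimize import least_squares
f=lambda v:(W-(v[:2]+39*np.c_[np.cos(v[2]-np.arange(3)*np.pi/3),np.sin(v[2]-np.arange(3)*np.pi/3)])).ravel()
r=least_squares(f,[588,-213,.8]);print(r.x,r.fun)
z=s["position"][2]
for q in [(307,317.5),(322,317.5)]: print(back(im,q,z-16),back(im,q,z-24))
print(back(im,(260,322),24)) # far rim edge
# bottom tangent points of heart: sides
E
```

```text
[ 587.25284716 -212.08923662   67.04958204]
[[ 614.42107985 -184.73077724]
 [ 628.98046871 -222.59711753]
 [ 602.55419396 -252.16706722]] [40.56889857 39.65765906]
[ 589.72421785 -215.25687717    0.87032381] [-0.44171967  0.70912973  0.86470638 -0.47807512 -0.42298671 -0.23105461]
[ 598.78660729 -212.47646888   51.04958204] [ 594.43283374 -212.47290427   43.04958204]
[ 592.19947689 -212.45764477   51.04958204] [ 587.44963937 -212.45294832   43.04958204]
[ 607.49377186 -214.52899618   24.        ]
```

{"name": "apply_moves", "arguments": {
  "rows": [
    {"hand": -0.6, "delta_pos": [1.5, 2, 0], "yaw": 0},
    {"hand": -0.6, "delta_pos": [1.5, 2, 5], "yaw": 0},
    {"hand": -0.6, "delta_pos": [1.5, 2, 9], "yaw": 0},
    {"hand": -0.6, "delta_pos": [1.5, 2, 11], "yaw": 0},
    {"hand": -0.6, "delta_pos": [1.5, 2, 13], "yaw": 0}
  ]
}}

```text
clock: 7.13
position: [588.9, -213.9, 52.8]
ee_rot: [1.0, -0.001, -0.0, -0.0]
contact_force: [-0.5, -0.6, -0.5]
gripper_width: 33.2
grasp_force: 59.6
```

```bash
python3 - <<'E'
from h import *
im=shot("wrist","w6");s=read_state();print(s["position"],s["ee_rot"],s["gripper_width"],s["grasp_force"],s["contact_force"],s["wrist_torque"])
E
```

```text
[ 588.71785563 -213.80625085   52.46246521] [ 9.99999307e-01 -9.71985096e-04 -6.53169044e-04 -1.22929574e-04] 32.8572341035135 59.61965024471283 [ 0.90096373 -0.32866456 -0.44331848] [ 0.03715859 -0.03152691 -0.0144474 ]
```

View pics/w6.png

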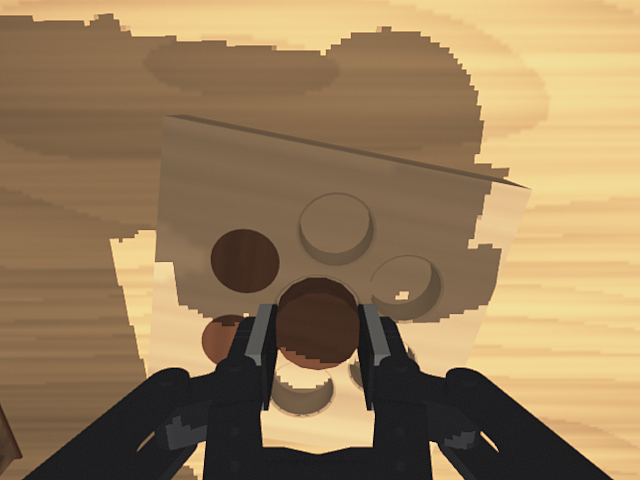

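{"name": "apply_moves", "arguments": {
  "rows": [
    {"hand": -0.6, "delta_pos": [0, 0, 2], "yaw": 0},
    {"hand": -0.6, "delta_pos": [0, 0, 3], "yaw": 0},
    {"hand": -0.6, "delta_pos": [0, 0, 3], "yaw": 0},
    {"hand": 0.2, "delta_pos": [0, 0, 2], "yaw": 0},
    {"hand": 0.2, "delta_pos": [0, 0, 2], "yaw": 0},
    {"hand": 0.2, "delta_pos": [0, 0, 2], "yaw": 0},
    {"hand": 0.2, "delta_pos": [0, 0, -25], "yaw": 0},
    {"hand": 0.2, "delta_pos": [0, 0, -60], "yaw": 0},
    {"hand": -1, "delta_pos": [0, 0, -60], "yaw": 0},
    {"hand": -1, "delta_pos": [0, 0, -60], "yaw": 0},
    {"hand": -1, "delta_pos": [0, 0, -60], "yaw": 0},
    {"hand": -1, "delta_pos": [0, 0, -60], "yaw": 0}
  ]
}}

```text
clock: 8.18
position: [588.4, -213.7, 112.3]
ee_rot: [1.0, -0.001, -0.001, -0.0]
contact_force: [-0.8, 1.3, -0.2]
gripper_width: 3.1
grasp_force: 0.0
```

```bash
python3 - <<'E'
from h import *
im=shot("wrist","w7");s=read_state();print(s["position"],s["ee_rot"],s["gripper_width"],s["grasp_force"],s["contact_force"])
print(find(im,"wrist","heart_mid",20,n=2),find(im,"wrist","recess",24,n=3))
E
```

```text
[ 588.37586813 -213.72541788  112.08541403] [ 9.99998724e-01 -1.01751958e-03 -1.20938047e-03 -2.32566469e-04] 0.08001991334119098 0.0 [0.67815366 0.16600364 0.71254672]
[(0.63, array([258., 317.]), array([ 590. , -213.8,   20. ]))] []
```

View pics/w7.png

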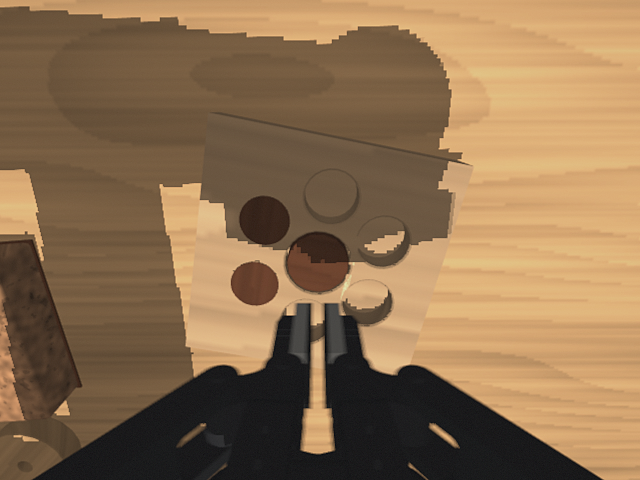

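{"name": "apply_moves", "arguments": {
  "rows": [
    {"hand": -1, "delta_pos": [0, 0, 30], "yaw": 0},
    {"hand": -1, "delta_pos": [0, 0, 56], "yaw": 0},
    {"hand": -1, "delta_pos": [0, 0, 60], "yaw": 0},
    {"hand": -1, "delta_pos": [0, 0, 62], "yaw": 0},
    {"hand": -1, "delta_pos": [0, 0, 63], "yaw": 0},
    {"hand": -1, "delta_pos": [0, 0, 64], "yaw": 0},
    {"hand": -1, "delta_pos": [0, 0, 64], "yaw": 0}
  ]
}}

```text
clock: 8.92
position: [589.7, -214.0, 50.3]
ee_rot: [1.0, -0.001, 0.001, 0.0]
contact_force: [-0.1, -0.3, 0.3]
gripper_width: -0.4
grasp_force: 0.0
```

{"name": "apply_moves", "arguments": {
  "rows": [
    {"hand": -1, "delta_pos": [0, 0, 1], "yaw": 0},
    {"hand": -1, "delta_pos": [0, 0, 2], "yaw": 0},
    {"hand": -1, "delta_pos": [0, 0, 3], "yaw": 0},
    {"hand": -1, "delta_pos": [0, 0, 3], "yaw": 0}
  ]
}}

```text
clock: 9.25
position: [589.8, -214.0, 49.1]
ee_rot: [1.0, -0.0, 0.001, 0.0]
contact_force: [-3.9, 1.6, 10.2]
gripper_width: 0.1
grasp_force: 5.1
```

{"name": "apply_moves", "arguments": {
  "rows": [
    {"hand": -1, "delta_pos": [0, 0, 1.5], "yaw": 0},
    {"hand": -1, "delta_pos": [0, 0, 1.5], "yaw": 0},
    {"hand": -1, "delta_pos": [0, 0, 1.5], "yaw": 0}
  ]
}}

```text
clock: 9.5
position: [589.8, -214.0, 49.1]
ee_rot: [1.0, -0.0, 0.001, 0.001]
contact_force: [-5.7, 2.8, 17.0]
gripper_width: 0.0
grasp_force: 8.5
```

{"name": "apply_moves", "arguments": {
  "rows": [
    {"hand": -1, "delta_pos": [0, 0, -40], "yaw": 0},
    {"hand": -0.6, "delta_pos": [0, 0, -82], "yaw": 0},
    {"hand": -0.3, "delta_pos": [0, -10, -120], "yaw": 0},
    {"hand": -0.3, "delta_pos": [-30, -394, -211], "yaw": 0.12},
    {"hand": -0.3, "delta_pos": [-30, -394, -211], "yaw": 0.12},
    {"hand": -0.3, "delta_pos": [-30, -394, -211], "yaw": 0.12},
    {"hand": -0.3, "delta_pos": [-30, -394, -211], "yaw": 0.12},
    {"hand": -0.3, "delta_pos": [-30, -394, -211], "yaw": 0.12},
    {"hand": -0.3, "delta_pos": [-30, -394, -211], "yaw": 0.12},
    {"hand": -0.3, "delta_pos": [-30, -394, -211], "yaw": 0.12},
    {"hand": -0.3, "delta_pos": [-30, -394, -211], "yaw": 0.12},
    {"hand": -0.3, "delta_pos": [-30, -394, -211], "yaw": 0.12}
  ]
}}

```text
clock: 10.5
position: [560.8, 161.0, 252.1]
ee_rot: [0.998, -0.061, 0.001, -0.0]
contact_force: [0.9, -0.1, 0.8]
gripper_width: 30.1
grasp_force: 0.0
```

```bash
cat >> h.py <<'E'
def blue(im,roi=None):
    hsv=cv2.cvtColor(im["pixels"],cv2.COLOR_RGB2HSV)
    m=cv2.inRange(hsv,(100,120,20),(130,255,255))
    if roi: k=np.zeros_like(m);k[roi]=1;m*=k
    return m
E
python3 - <<'E'
from h import *
s=read_state();print(s["position"],s["ee_rot"])
t=cv2.imread("pics/top0.png")[:,:,::-1].copy(); im=shot("top"); im["pixels"]=t
m=blue(im,np.s_[185:310,205:300]); c=max(cv2.findContours(m,0,2)[0],key=cv2.contourArea)
q=cv2.approxPolyDP(c,4,True)[:,0]; print(q)
b=cv2.boxPoints(cv2.minAreaRect(c))
B=np.array([back(im,(y,x),85)[:2] for x,y in b]);print("top box",np.round(B,1),B.mean(0))
im=shot("scene")
h=np.array(im["pixels"]); print("recess/heart",find(im,"scene","heart_mid",16,n=2),find(im,"scene","recess",24))
t=cv2.imread("pics/scene0.png")[:,:,::-1].copy(); im["pixels"]=t
m=blue(im,np.s_[240:380,295:450]); c=max(cv2.findContours(m,0,2)[0],key=cv2.contourArea)
q=cv2.approxPolyDP(cv2.convexHull(c),4,True)[:,0]
for x,y in q: print("scene",x,y,np.round(back(im,(y,x),85)[:2],1),np.round(back(im,(y,x),0)[:2],1))
E
```

```text
[560.8389795  160.96586498 252.10966681] [ 9.98150938e-01 -6.07805053e-02  5.38261271e-04 -3.80625498e-04]
[[233 200]
 [222 281]
 [279 287]
 [288 205]]
top box [[444.3 333.3]
 [723.4 309.8]
 [702.  118.3]
 [423.7 145.5]] [573.34619384 226.73103829]
recess/heart [(0.55, array([197., 269.]), array([ 590.3, -216.5,   16. ]))] [(0.63, array([193., 270.]), array([ 582.7, -219.2,   24. ]))]
scene 401 251 [429.1 149.4] [388.3 120.5]
scene 446 313 [447.5 331.7] [408.2 318.3]
scene 341 376 [726.9 311.7] [711.3 296.5]
scene 302 301 [700.7 122.5] [682.9  91.2]
```

{"name": "apply_moves", "arguments": {
  "rows": [
    {"hand": 0.1, "delta_pos": [115, -162, 0], "yaw": -0.03},
    {"hand": 0.1, "delta_pos": [115, -162, 0], "yaw": -0.03},
    {"hand": 0.1, "delta_pos": [115, -162, 40], "yaw": -0.03},
    {"hand": 0.1, "delta_pos": [115, -162, 92], "yaw": -0.03},
    {"hand": 0.1, "delta_pos": [115, -162, 92], "yaw": -0.03},
    {"hand": 0.1, "delta_pos": [115, -162, 92], "yaw": -0.03},
    {"hand": 0.1, "delta_pos": [115, -162, 92], "yaw": -0.03}
  ]
}}

```text
clock: 11.28
position: [694.6, 305.1, 149.7]
ee_rot: [0.999, -0.047, -0.005, 0.003]
contact_force: [-0.7, -1.9, -1.9]
gripper_width: 46.9
grasp_force: 0.0
```

```bash
python3 - <<'E'
from h import *
im=shot("wrist","w8");s=read_state();print(s["position"],2*np.arctan2(s["ee_rot"][1],s["ee_rot"][0]),s["gripper_width"])
m=blue(im); c=max(cv2.findContours(m,0,2)[0],key=cv2.contourArea)
for x,y in cv2.approxPolyDP(c,5,True)[:,0]: print(x,y,np.round(back(im,(y,x),85)[:2],1))
# row profile of blue
for r in (60,120,180,230,270):
    xs=np.where(np.diff(m[r].astype(int)))[0]; print(r,[(int(x),*np.round(back(im,(r,x),85)[:2],1)) for x in xs[:6]])
E
```

```text
[694.77215634 304.32785855 153.1896814 ] -0.09332404337053757 47.049270647110355
317 204 [734.5 300.7]
317 221 [726.1 301.5]
307 222 [726.  306.4]
308 452 [579.1 321. ]
385 449 [576.7 273.7]
391 415 [602.8 269.2]
378 369 [636.4 275.5]
354 367 [639.  288.9]
346 341 [656.5 292.2]
358 328 [664.1 285.2]
374 329 [662.6 276.6]
377 306 [676.5 274.4]
395 309 [673.7 265. ]
397 296 [681.3 263.7]
416 287 [685.6 253.8]
437 309 [671.5 242.8]
436 320 [664.9 243.2]
417 331 [659.  253.4]
446 375 [628.4 237.3]
470 382 [622.2 223.5]
481 371 [629.2 217.6]
506 376 [624.3 203.2]
607 464 [550.1 135.1]
639 368 [622.3 128.4]
639 221 [710.9 144.5]
613 221 [712.1 157.3]
570 204 [722.8 179.4]
523 201 [726.5 202.1]
60 [(1, np.float64(809.5), np.float64(427.8))]
120 [(51, np.float64(783.9), np.float64(414.7))]
180 [(74, np.float64(756.9), np.float64(412.7))]
230 [(94, np.float64(732.0), np.float64(410.5)), (305, np.float64(722.0), np.float64(307.8))]
270 [(109, np.float64(710.4), np.float64(409.1)), (305, np.float64(700.8), np.float64(310.1))]
```

{"name": "apply_moves", "arguments": {
  "rows": [
    {"hand": 0.0, "delta_pos": [2, -2, 30], "yaw": 0},
    {"hand": 0.0, "delta_pos": [2, -2, 50], "yaw": 0},
    {"hand": 0.0, "delta_pos": [2, -2, 52], "yaw": 0},
    {"hand": 0.0, "delta_pos": [2, -2, 52], "yaw": 0},
    {"hand": -1, "delta_pos": [2, -2, 52], "yaw": 0},
    {"hand": -1, "delta_pos": [2, -2, 52], "yaw": 0},
    {"hand": -1, "delta_pos": [2, -2, 52], "yaw": 0},
    {"hand": -1, "delta_pos": [2, -2, 52], "yaw": 0},
    {"hand": -1, "delta_pos": [2, -2, 52], "yaw": 0}
  ]
}}

```text
clock: 12.08
position: [698.7, 308.0, 110.2]
ee_rot: [0.999, -0.046, 0.002, -0.001]
contact_force: [-0.8, -0.7, 6.4]
gripper_width: 0.3
grasp_force: 3.0
```

{"name": "apply_moves", "arguments": {
  "rows": [
    {"hand": 0.0, "delta_pos": [0, 1, -6], "yaw": 0},
    {"hand": 0.0, "delta_pos": [0, 1, -6], "yaw": 0},
    {"hand": 0.0, "delta_pos": [0, 1, -6], "yaw": 0},
    {"hand": 0.0, "delta_pos": [0, 1, 8], "yaw": 0},
    {"hand": 0.0, "delta_pos": [0, 1, 8], "yaw": 0},
    {"hand": -1, "delta_pos": [0, 1, 8], "yaw": 0},
    {"hand": -1, "delta_pos": [0, 1, 8], "yaw": 0},
    {"hand": -1, "delta_pos": [0, 1, 8], "yaw": 0},
    {"hand": -1, "delta_pos": [0, 1, 8], "yaw": 0}
  ]
}}

```text
clock: 12.83
position: [697.7, 306.9, 99.3]
ee_rot: [0.999, -0.046, 0.0, -0.0]
contact_force: [-0.6, 0.3, -0.0]
gripper_width: 8.4
grasp_force: 61.2
```

{"name": "apply_moves", "arguments": {
  "rows": [
    {"hand": -1, "delta_pos": [0, 0, -7], "yaw": 0},
    {"hand": -1, "delta_pos": [0, 0, -14], "yaw": 0},
    {"hand": -1, "delta_pos": [0, 0, -21], "yaw": 0},
    {"hand": -1, "delta_pos": [0, 0, -28], "yaw": 0},
    {"hand": -1, "delta_pos": [0, 0, -35], "yaw": 0},
    {"hand": -1, "delta_pos": [0, 0, -40], "yaw": 0},
    {"hand": -1, "delta_pos": [0, 0, -40], "yaw": 0}
  ]
}}

```text
clock: 13.42
position: [698.2, 307.1, 140.9]
ee_rot: [0.999, -0.046, 0.001, -0.001]
contact_force: [0.5, -0.4, -3.7]
gripper_width: 8.0
grasp_force: 61.2
```

```bash
cat >> h.py <<'E'
from scipy.optimize import least_squares
V=np.array([[x,y,z] for z in(0,85) for x,y in((-1,-1),(-1,1),(1,1),(1,-1))],float)
V[:4,:2]*=[134,89];V[4:,:2]*=[140,95]
def proj(im,X):
    c=(X-np.array(im["xyz"]))@rot(im); return np.c_[im["cx"]+im["fx"]*c[:,0]/c[:,2],im["cy"]+im["fy"]*c[:,1]/c[:,2]]
def hullmask(im,v):
    m=np.zeros((480,640),np.uint8); p=proj(im,R.from_euler("zyx",v[3:]).apply(V)+v[:3])
    cv2.fillConvexPoly(m,cv2.convexHull((p*16).astype(np.int32)),255,shift=4); return m
def totefit(ims,v0):
    # silhouettes of blue (tote) in fixed views, pose v=[x,y,z,yaw,pitch,roll]; pitch<0: near end low? see euler zyx
    ds=[]
    for im,roi in ims:
        m=blue(im,roi); m=cv2.morphologyEx(m,cv2.MORPH_CLOSE,np.ones((9,9)))
        c=cv2.convexHull(np.vstack([k for k in cv2.findContours(m,0,2)[0] if cv2.contourArea(k)>60]))[:,0].astype(float)
        n=np.vstack([np.linspace(c[i],c[(i+1)%len(c)],12,endpoint=False) for i in range(len(c))])
        ds.append((im,c.astype(np.float32),m))
    def f(v):
        out=[]
        for im,c,m in ds:
            p=proj(im,R.from_euler("zyx",v[3:]).apply(V)+v[:3]).astype(np.float32)
            h=cv2.convexHull(p)
            # both directions, at equal angles: support functions
            a=np.linspace(0,2*np.pi,48,endpoint=False); d=np.c_[np.cos(a),np.sin(a)]
            out+=[(h[:,0]@d.T).max(0)-(c@d.T).max(0)]
        return np.r_[np.concatenate(out),0.02*(v-v0)[:3]]
    r=least_squares(f,v0,loss="soft_l1"); return r.x,np.abs(r.fun).mean()
def corner(v): return R.from_euler("zyx",v[3:]).apply([-130,-85,4])+v[:3]
def petals(im,v):
    hsv=cv2.cvtColor(im["pixels"],cv2.COLOR_RGB2HSV); p=im["pixels"].astype(int)
    return p
E
python3 - <<'E'
from h import *
s=read_state();print(s["position"],s["contact_force"],s["wrist_torque"],s["gripper_width"],s["grasp_force"])
t=shot("top","t9");sc=shot("scene","s9")
v0=np.array([575,228,0,-.1,0,0]);
ims=[(t,np.s_[185:310,200:300]),(sc,np.s_[235:385,290:455])]
print([np.round(a,3) for a in totefit(ims,v0)])
import copy
a=copy.copy(t);a["pixels"]=cv2.imread("pics/top0.png")[:,:,::-1].copy();b=copy.copy(sc);b["pixels"]=cv2.imread("pics/scene0.png")[:,:,::-1].copy()
print("start",[np.round(q,3) for q in totefit([(a,ims[0][1]),(b,ims[1][1])],v0)])
E
```

```text
[698.18376148 307.11539743 140.94801462] [ 0.45572697 -0.39222745 -3.71863912] [ 0.26787106 -0.38879306 -0.02527875] 7.950641793361161 61.24881927604292
[array([ 5.77389e+02,  2.27638e+02,  0.00000e+00, -1.00000e-01,
        0.00000e+00,  0.00000e+00]), np.float64(2.456)]
start [array([ 5.75197e+02,  2.25325e+02, -0.00000e+00, -1.03000e-01,
       -5.00000e-03, -5.00000e-03]), np.float64(1.521)]
```

```bash
sed -i 's/+v\[:3\]).astype(np.float32)/+v[:3])/; s/^            h=cv2.convexHull(p)$/            h=p[:,None]/; s/loss="soft_l1")/loss="soft_l1",x_scale=[10,10,10,.1,.1,.1])/' h.py
cat >> h.py <<'E'
def look(v0,tag,rt=np.s_[180:315,195:305],rs=np.s_[215:390,280:460]):
    s=read_state();print(s["clock"],np.round(s["position"],1),np.round(s["contact_force"],1),np.round(s["wrist_torque"],2),s["gripper_width"],s["grasp_force"])
    t=shot("top","t"+tag);sc=shot("scene","s"+tag)
    v,e=totefit([(t,rt),(sc,rs)],np.array(v0,float)); tilt=np.arccos(R.from_euler("zyx",v[3:]).as_matrix()[2,2])
    zz=R.from_euler("zyx",v[3:]).apply(V)[:4,2]+v[2]
    print("pose",np.round(v,3),"err",round(e,2),"tilt",round(tilt,3),"bottom z NR NL FL FR",np.round(zz,0)); return t,sc,v
E
python3 - <<'E'
from h import *
v0=np.array([575,228,0,-.1,0,0.])
import copy
look(v0,"10")
t=shot("top");sc=shot("scene")
a=copy.copy(t);a["pixels"]=cv2.imread("pics/top0.png")[:,:,::-1].copy();b=copy.copy(sc);b["pixels"]=cv2.imread("pics/scene0.png")[:,:,::-1].copy()
print("start",[np.round(q,3) for q in totefit([(a,np.s_[180:315,195:305]),(b,np.s_[215:390,280:460])],v0)])
E
```

```text
13.5167 [697.4 306.8 139.1] [-0.4  1.5 -5. ] [ 0.32 -0.51  0.02] 8.03921230496427 61.98506523971446
pose [ 5.78895e+02  2.19571e+02 -6.20200e+00 -7.40000e-02 -1.01000e-01
 -4.90000e-02] err 2.2 tilt 0.113 bottom z NR NL FL FR [-16. -24.   4.  11.]
start [array([ 5.72191e+02,  2.23493e+02, -1.14370e+01, -8.70000e-02,
       -1.20000e-02, -3.40000e-02]), np.float64(1.115)]
```

{"name": "apply_moves", "arguments": {
  "rows": [
    {"hand": -1, "delta_pos": [0, 0, -8], "yaw": 0},
    {"hand": -1, "delta_pos": [0, 0, -16], "yaw": 0},
    {"hand": -1, "delta_pos": [0, 0, -24], "yaw": 0},
    {"hand": -1, "delta_pos": [0, 0, -32], "yaw": 0},
    {"hand": -1, "delta_pos": [0, 0, -40], "yaw": 0},
    {"hand": -1, "delta_pos": [0, 0, -48], "yaw": 0},
    {"hand": -1, "delta_pos": [0, 0, -50], "yaw": 0},
    {"hand": -1, "delta_pos": [0, 0, -50], "yaw": 0}
  ]
}}

```text
clock: 14.38
position: [697.9, 307.0, 190.4]
ee_rot: [0.999, -0.046, 0.001, -0.001]
contact_force: [0.4, 0.6, -3.5]
gripper_width: 8.0
grasp_force: 60.7
```

```bash
cat >> h.py <<'E'
def tri(q):
    "triangulate point q in top and scene"
    A=np.zeros((3,3));b=np.zeros(3);sc=[];ls=[]
    for cam in("top","scene"):
        im=imaging.get_image(cam); r=nets.pinpoint(cam,q)
        if not r: return None
        rc=r[0]["location"];sc.append(round(r[0]["score"],2));d=rot(im)@np.array([(rc[1]-im["cx"])/im["fx"],(rc[0]-im["cy"])/im["fy"],1]);d/=np.linalg.norm(d);o=np.array(im["xyz"])
        P=np.eye(3)-np.outer(d,d);A+=P;b+=P@o;ls.append((P,o))
    x=np.linalg.solve(A,b); return np.round(x,0),sc,round(max(np.linalg.norm(P@(x-o)) for P,o in ls),1)
E
python3 - <<'E'
from h import *
look([575,228,0,-.1,-.1,0.],"11")
for q in("corner_near_right","corner_near_left","tote"):print(q,tri(q))
s=read_state();print(s["contact_force"],s["wrist_torque"])
E
```

```text
14.3833 [697.9 307.  190.4] [ 0.4  0.6 -3.5] [ 0.25 -0.46  0.03] 7.992554169531467 60.74389195069671
pose [ 6.07608e+02  2.20941e+02  2.94270e+01 -7.90000e-02 -4.24000e-01
 -8.70000e-02] err 3.18 tilt 0.432 bottom z NR NL FL FR [-21. -31.  80.  90.]
corner_near_right None
corner_near_left (array([591., 171., 510.]), [0.91, 0.39], np.float64(160.7))
tote None
[-0.47925742  0.218828   -3.88460569] [ 0.26543159 -0.26906625 -0.00979368]
```

```bash
cat >> h.py <<'E'
def plane(im,rc,v,h=12):
    "pixel -> tote frame at height h over tote underside, tote pose v"
    Rt=R.from_euler("zyx",v[3:]).as_matrix(); d=Rt.T@(rot(im)@np.array([(rc[1]-im["cx"])/im["fx"],(rc[0]-im["cy"])/im["fy"],1])); o=Rt.T@(np.array(im["xyz"])-v[:3])
    return np.round((o+d*(h-o[2])/d[2])[:2],0)
def posegrip(g,w,yaw,pitch,roll):
    "tote pose with tote-frame point g at world w"
    e=[yaw,pitch,roll]; return np.r_[np.array(w)-R.from_euler("zyx",e).apply(g),e]
def pets(im,cam,v,n=7):
    for q in("petal0_mid",):
        for r in nets.pinpoint(cam,q)[:n]: print(" pet",cam,round(r["score"],2),np.round(r["location"]),plane(im,r["location"],v))
    p=im["pixels"].astype(int); b=blue(im)
    hull=np.zeros_like(b); k=max(cv2.findContours(cv2.morphologyEx(b,cv2.MORPH_CLOSE,np.ones((15,15))),0,2)[0],key=cv2.contourArea); cv2.fillConvexPoly(hull,cv2.convexHull(k),255)
    m=((p[:,:,0]>p[:,:,2]*1.3)&(p[:,:,0]>p[:,:,1]*1.5)&(p[:,:,0]>20)&(p[:,:,0]<170)&(hull>0)).astype(np.uint8)
    n,_,st,ce=cv2.connectedComponentsWithStats(m)
    for i in range(1,n):
        if st[i,4]>12: print(" blob",cam,st[i].tolist(),plane(im,ce[i][::-1],v))
E
python3 - <<'E'
from h import *
s=read_state();print(s["position"])
v=posegrip([110,90,80],s["position"]-[0,0,19],-.1,-.41,0);print(v,R.from_euler("zyx",v[3:]).apply(V)[:4]+v[:3])
for cam in("wrist","top","scene"):
    im=shot(cam,"p12"+cam); pets(im,cam,v)
    for q in("corner_near_right","corner_near_left"):
        for r in nets.pinpoint(cam,q)[:1]: print(cam,q,round(r["score"],2),np.round(r["location"]),"pred",proj(im,R.from_euler("zyx",v[3:]).apply([[-130,-85 if "right" in q else 85,4]])+v[:3]))
E
```

```text
[697.44039883 306.71522499 188.80814108]
[ 6.20709513e+02  2.28146526e+02  4.92289939e+01 -1.00000000e-01
 -4.10000000e-01  0.00000000e+00] [[ 4.90280504e+02  1.52968833e+02 -7.45952358e+00]
 [ 5.06578060e+02  3.30079574e+02 -3.76097045e-01]
 [ 7.51138523e+02  3.03324219e+02  1.05917511e+02]
 [ 7.34840966e+02  1.26213477e+02  9.88340848e+01]]
 pet wrist 0.77 [407. 483.] [-120.  -74.]
 blob wrist [475, 393, 27, 20, 97] [-106.  -76.]
 blob wrist [447, 432, 8, 5, 13] [-184.  -58.]
 pet top 0.56 [263. 271.] [-107.  -57.]
 blob top [101, 145, 41, 63, 1021] [139. 459.]
top corner_near_right 0.76 [276. 276.] pred [[278.69249858 269.87269656]]
top corner_near_left 0.79 [269. 228.] pred [[229.12386242 264.52781426]]
```

```bash
sed -i 's/"zyx"/"ZYX"/g; s/(p\[:,:,0\]>p\[:,:,2\]\*1.3)&(p\[:,:,0\]>p\[:,:,1\]\*1.5)&(p\[:,:,0\]>20)/(p[:,:,0]>p[:,:,2]*1.05)\&(p[:,:,0]>p[:,:,1]*1.15)\&(p[:,:,0]>14)/' h.py
python3 - <<'E'
from h import *
s=read_state();print(s["position"])
v=posegrip([110,90,80],s["position"]-[0,0,19],-.1,-.41,0);print(R.from_euler("ZYX",v[3:]).apply(V)[:4]+v[:3])
look(v,"13")
for cam in("wrist","top","scene"):
    im=shot(cam); pets(im,cam,v)
    for q in("corner_near_right","corner_near_left"):
        for r in nets.pinpoint(cam,q)[:1]: print(cam,q,round(r["score"],2),np.round(r["location"]),"pred",proj(im,R.from_euler("ZYX",v[3:]).apply([[-130,-85 if "right" in q else 85,4]])+v[:3]))
E
```

```text
[697.449979   306.73364308 188.81560621]
[[488.64970729 147.78480548  -0.81473565]
 [506.42005545 324.8955469   -0.81473565]
 [750.98051784 300.3576531  106.01256425]
 [733.21016968 123.24691168 106.01256425]]
15.6833 [697.4 306.7 188.8] [ 0.4 -0.1 -3.7] [ 0.25 -0.36 -0.06] 7.918904456870341 60.462214699946344
pose [ 6.06933e+02  2.20990e+02  2.97390e+01 -5.20000e-02 -4.23000e-01
 -6.90000e-02] err 3.27 tilt 0.429 bottom z NR NL FL FR [-20. -31.  79.  90.]
 pet wrist 0.78 [404. 483.] [-103.  -62.]
 blob wrist [297, 259, 5, 17, 54] [ 74. 101.]
 blob wrist [297, 288, 2, 15, 22] [ 48. 102.]
 blob wrist [328, 346, 1, 18, 18] [-21.  81.]
 blob wrist [329, 375, 1, 14, 14] [-62.  79.]
 blob wrist [473, 393, 29, 20, 226] [-94. -65.]
 blob wrist [630, 395, 10, 13, 54] [ -97. -197.]
 blob wrist [298, 418, 1, 13, 13] [-147.  107.]
 blob wrist [437, 424, 18, 13, 93] [-162.  -40.]
 pet top 0.54 [262. 273.] [-101.  -61.]
 blob top [183, 128, 5, 10, 17] [300. 257.]
 blob top [78, 134, 99, 81, 1776] [136. 489.]
 blob top [140, 157, 38, 27, 176] [168. 337.]
 blob top [127, 186, 41, 20, 73] [ 75. 372.]
 blob top [63, 222, 16, 3, 18] [-42. 632.]
top corner_near_right 0.98 [274. 278.] pred [[279.97549096 270.18653098]]
top corner_near_left 0.75 [269. 227.] pred [[230.59642301 264.60743901]]
 blob scene [372, 444, 22, 36, 122] [130. 275.]
```

{"name": "apply_moves", "arguments": {
  "rows": [
    {"hand": -1, "delta_pos": [0, 0, 12], "yaw": 0},
    {"hand": -1, "delta_pos": [0, 0, 24], "yaw": 0},
    {"hand": -1, "delta_pos": [0, 0, 36], "yaw": 0},
    {"hand": -1, "delta_pos": [0, 0, 48], "yaw": 0},
    {"hand": -1, "delta_pos": [0, 0, 60], "yaw": 0},
    {"hand": -1, "delta_pos": [0, 0, 70], "yaw": 0},
    {"hand": -1, "delta_pos": [0, 0, 80], "yaw": 0},
    {"hand": -1, "delta_pos": [0, 0, 87], "yaw": 0},
    {"hand": -1, "delta_pos": [0, 0, 87], "yaw": 0}
  ]
}}

```text
clock: 17.13
position: [696.9, 306.5, 100.6]
ee_rot: [0.999, -0.046, -0.001, 0.001]
contact_force: [-0.3, -0.8, -1.2]
gripper_width: 7.9
grasp_force: 60.6
```

{"name": "apply_moves", "arguments": {
  "rows": [
    {"hand": 0.0, "delta_pos": [0, 0, 2], "yaw": 0},
    {"hand": 0.1, "delta_pos": [0, 0, 0], "yaw": 0},
    {"hand": 0.1, "delta_pos": [0, 0, -30], "yaw": 0},
    {"hand": 0.1, "delta_pos": [25, 24, -55], "yaw": 1.57},
    {"hand": 0.1, "delta_pos": [25, 24, -55], "yaw": 1.57},
    {"hand": 0.1, "delta_pos": [25, 24, -55], "yaw": 1.57},
    {"hand": 0.1, "delta_pos": [25, 24, -55], "yaw": 1.57},
    {"hand": 0.1, "delta_pos": [25, 24, -55], "yaw": 1.57},
    {"hand": 0.1, "delta_pos": [25, 24, -55], "yaw": 1.57},
    {"hand": 0.1, "delta_pos": [25, 24, -55], "yaw": 1.57},
    {"hand": 0.1, "delta_pos": [25, 24, -55], "yaw": 1.57},
    {"hand": 0.1, "delta_pos": [25, 24, -55], "yaw": 1.57}
  ]
}}

```text
clock: 18.13
position: [720.3, 280.6, 157.3]
ee_rot: [0.819, -0.574, 0.0, -0.0]
contact_force: [-0.1, 0.5, 0.8]
gripper_width: 46.9
grasp_force: 0.0
```

{"name": "apply_moves", "arguments": {
  "rows": [
    {"hand": 0.1, "delta_pos": [0, 0, 0], "yaw": 0.45},
    {"hand": 0.1, "delta_pos": [0, 0, 0], "yaw": 0.45},
    {"hand": 0.1, "delta_pos": [0, 0, 0], "yaw": 0.45},
    {"hand": 0.1, "delta_pos": [0, 0, 0], "yaw": 0.45},
    {"hand": 0.1, "delta_pos": [0, 0, 0], "yaw": 0.45}
  ]
}}

```text
clock: 18.55
position: [720.2, 280.6, 157.4]
ee_rot: [-0.672, 0.741, -0.0, 0.0]
contact_force: [0.2, -0.6, -0.2]
gripper_width: 47.2
grasp_force: 0.0
```

```bash
python3 - <<'E'
from h import *
s=read_state();print(s["position"],2*np.arctan2(s["ee_rot"][1],s["ee_rot"][0]),s["joints"])
v=np.array([575,228,0,-.1,0,0.])
t,sc,_=look(v,"14")
pets(t,"top",v);pets(sc,"scene",v)
m=blue(t,np.s_[180:315,195:305]);c=max(cv2.findContours(m,0,2)[0],key=cv2.contourArea)
for x,y in cv2.approxPolyDP(c,4,True)[:,0]: print("top",x,y,np.round(back(t,(y,x),85)[:2],1))
w=shot("wrist","w14");m=blue(w)
for r in (150,200,250,290,330): 
    xs=np.where(np.diff((m[r]>0).astype(int)))[0]; print(r,[(int(x),*np.round(back(w,(r,x),85)[:2],1)) for x in xs[:6]])
print(find(w,"wrist","petal0_mid",12,n=4))
E
```

```text
[720.24278013 280.63435045 157.36929752] 4.615138810386448 [ 5.79777227e-01  7.04986072e-01  3.13940579e-01  6.56937592e-06
 -1.17880233e+00 -6.77029904e-01]
18.55 [720.2 280.6 157.4] [ 0.2 -0.6 -0.2] [-0.03  0.03  0.  ] 47.177595244225046 0.0
pose [ 5.66468e+02  2.18231e+02 -2.95670e+01 -1.14000e-01  1.63000e-01
  1.10000e-02] err 3.54 tilt 0.164 bottom z NR NL FL FR [ -9.  -7. -50. -52.]
 pet top 0.37 [275. 275.] [-93. -71.]
 blob top [183, 128, 5, 10, 17] [367. 309.]
 blob top [78, 134, 88, 81, 1746] [186. 533.]
 blob top [81, 139, 5, 13, 13] [282. 655.]
 blob top [140, 157, 38, 27, 176] [221. 377.]
 blob top [127, 186, 41, 20, 67] [113. 414.]
 blob top [146, 207, 7, 13, 28] [ 67. 388.]
 blob top [65, 222, 14, 3, 15] [  5. 646.]
 pet scene 0.62 [276. 382.] [-87. -83.]
 blob scene [372, 444, 24, 36, 132] [144. 274.]
top 240 200 [716.5 283.2]
top 238 209 [686.  288.8]
top 231 210 [682.3 311.9]
top 225 263 [505.4 325.2]
top 236 283 [440.3 286.8]
top 279 287 [429.1 146.3]
top 288 205 [701.6 123.1]
150 [(319, np.float64(712.7), np.float64(214.9))]
200 [(320, np.float64(714.4), np.float64(239.1))]
250 [(320, np.float64(716.9), np.float64(265.6))]
290 [(320, np.float64(719.1), np.float64(288.5))]
330 []
[]
```

{"name": "apply_moves", "arguments": {
  "rows": [
    {"hand": 0.0, "delta_pos": [0, 6, 30], "yaw": 0},
    {"hand": 0.0, "delta_pos": [0, 6, 50], "yaw": 0},
    {"hand": 0.0, "delta_pos": [0, 6, 54], "yaw": 0},
    {"hand": 0.0, "delta_pos": [0, 6, 54], "yaw": 0},
    {"hand": -1, "delta_pos": [0, 6, 54], "yaw": 0},
    {"hand": -1, "delta_pos": [0, 6, 54], "yaw": 0},
    {"hand": -1, "delta_pos": [0, 6, 54], "yaw": 0},
    {"hand": -1, "delta_pos": [0, 6, 54], "yaw": 0},
    {"hand": -1, "delta_pos": [0, 6, 54], "yaw": 0}
  ]
}}

```text
clock: 19.6
position: [715.1, 281.4, 105.1]
ee_rot: [-0.673, 0.74, -0.001, 0.002]
contact_force: [-0.5, 0.3, 5.7]
gripper_width: 7.7
grasp_force: 58.9
```

```bash
python3 - <<'E'
from h import *
v=np.array([575,228,0,-.1,0,0.])
for cam in("scene","top"):
    im=shot(cam,"p15"+cam)
    for i in range(4):
        for k in("","_mid"): print(cam,i,k,[(round(r["score"],2),np.round(r["location"]).tolist(),plane(im,r["location"],v).tolist()) for r in (nets.pinpoint if k else nets.find_in)(cam,f"petal{i}{k}")[:4]])
    c=proj(im,R.from_euler("ZYX",v[3:]).apply([[-130,-85,4],[-130,85,4]])+v[:3]);print(c)
    p=im["pixels"]
    # colour at predicted positions along near wall
    for y in range(-78,80,12):
        q=proj(im,R.from_euler("ZYX",v[3:]).apply([[-114,y,20]])+v[:3])[0].astype(int); print(y,p[q[1],q[0]].tolist(),end=" ")
    print()
E
```

```text
scene 0  [(0.64, [284.0, 392.0], [-97.0, -54.0]), (0.55, [272.0, 394.0], [-120.0, -79.0]), (0.54, [287.0, 400.0], [-109.0, -36.0]), (0.47, [200.0, 270.0], [59.0, -432.0])]
scene 0 _mid [(0.44, [278.0, 383.0], [-86.0, -76.0])]
scene 1  [(0.64, [284.0, 392.0], [-97.0, -54.0]), (0.55, [272.0, 394.0], [-120.0, -79.0]), (0.54, [287.0, 400.0], [-109.0, -36.0]), (0.47, [200.0, 270.0], [59.0, -432.0])]
scene 1 _mid [(0.52, [276.0, 395.0], [-115.0, -66.0])]
scene 2  [(0.64, [284.0, 392.0], [-97.0, -54.0]), (0.55, [272.0, 394.0], [-120.0, -79.0]), (0.54, [287.0, 400.0], [-109.0, -36.0]), (0.47, [200.0, 270.0], [59.0, -432.0])]
scene 2 _mid [(0.6, [277.0, 279.0], [145.0, -207.0]), (0.47, [284.0, 392.0], [-97.0, -53.0])]
scene 3  [(0.64, [284.0, 392.0], [-97.0, -54.0]), (0.55, [272.0, 394.0], [-120.0, -79.0]), (0.54, [287.0, 400.0], [-109.0, -36.0]), (0.47, [200.0, 270.0], [59.0, -432.0])]
scene 3 _mid [(0.53, [292.0, 404.0], [-111.0, -19.0])]
[[395.45951479 269.6937575 ]
 [434.25625108 324.8425878 ]]
-78 [39, 25, 11] -66 [44, 27, 17] -54 [30, 24, 33] -42 [24, 30, 59] -30 [43, 29, 13] -18 [40, 2
[... 704 characters left out ...]
0, -15.0]), (0.46, [273.0, 266.0], [-91.0, -41.0]), (0.39, [275.0, 277.0], [-92.0, -78.0]), (0.24, [257.0, 327.0], [-14.0, -239.0])]
top 2 _mid [(0.45, [272.0, 268.0], [-88.0, -46.0])]
top 3  [(0.62, [277.0, 258.0], [-109.0, -15.0]), (0.46, [273.0, 266.0], [-91.0, -41.0]), (0.39, [275.0, 277.0], [-92.0, -78.0]), (0.24, [257.0, 327.0], [-14.0, -239.0])]
top 3 _mid [(0.61, [282.0, 262.0], [-122.0, -30.0])]
[[278.17099075 286.00229397]
 [228.6188589  280.38368769]]
-78 [47, 29, 18] -66 [45, 27, 17] -54 [41, 26, 16] -42 [31, 33, 50] -30 [47, 29, 20] -18 [45, 29, 19] -6 [17, 39, 74] 6 [16, 40, 74] 18 [28, 71, 131] 30 [23, 55, 101] 42 [34, 78, 144] 54 [34, 77, 144] 66 [32, 78, 142] 78 [71, 66, 57]
```

{"name": "apply_moves", "arguments": {
  "rows": [
    {"hand": 0.0, "delta_pos": [0, 0, 0], "yaw": 0},
    {"hand": 0.1, "delta_pos": [0, 0, 0], "yaw": 0},
    {"hand": 0.1, "delta_pos": [0, 0, -30], "yaw": 0},
    {"hand": 0.1, "delta_pos": [-24, 19, -50], "yaw": -1.57},
    {"hand": 0.1, "delta_pos": [-24, 19, -50], "yaw": -1.57},
    {"hand": 0.1, "delta_pos": [-24, 19, -50], "yaw": -1.57},
    {"hand": 0.1, "delta_pos": [-24, 19, -50], "yaw": -1.57},
    {"hand": 0.1, "delta_pos": [-24, 19, -50], "yaw": -1.57},
    {"hand": 0.1, "delta_pos": [-24, 19, -50], "yaw": -1.57},
    {"hand": 0.1, "delta_pos": [-24, 19, -50], "yaw": -1.57},
    {"hand": 0.1, "delta_pos": [-24, 19, -50], "yaw": -1.57},
    {"hand": 0.1, "delta_pos": [-24, 19, -50], "yaw": -1.57}
  ]
}}

```text
clock: 21.5
position: [697.1, 306.6, 151.6]
ee_rot: [0.964, -0.265, -0.001, 0.001]
contact_force: [-0.7, 0.4, -1.1]
gripper_width: 47.1
grasp_force: 0.0
```

{"name": "apply_moves", "arguments": {
  "rows": [
    {"hand": 0.1, "delta_pos": [0, 0, 0], "yaw": -0.45},
    {"hand": 0.1, "delta_pos": [0, 0, 0], "yaw": -0.45},
    {"hand": 0.1, "delta_pos": [0, 0, 0], "yaw": -0.45},
    {"hand": 0.1, "delta_pos": [0, 0, 0], "yaw": -0.45},
    {"hand": 0.1, "delta_pos": [0, 0, 0], "yaw": -0.45}
  ]
}}

```text
clock: 21.92
position: [697.2, 306.6, 151.7]
ee_rot: [0.999, -0.045, -0.001, 0.0]
contact_force: [0.1, -0.1, -0.8]
gripper_width: 47.2
grasp_force: 0.0
```

```bash
python3 - <<'E'
from h import *
s=read_state();print(s["position"],2*np.arctan2(s["ee_rot"][1],s["ee_rot"][0]))
im=shot("wrist","w16");m=blue(im)
for r in (230,260,290,330):
    xs=np.where(np.diff((m[r]>0).astype(int)))[0]; print(r,[(int(x),*np.round(back(im,(r,x),85)[:2],1)) for x in xs[:4]])
E
```

```text
[697.15884943 306.60654268 151.70657888] -0.09099523379897084
230 [(99, np.float64(733.9), np.float64(411.7)), (308, np.float64(724.3), np.float64(308.4))]
260 [(110, np.float64(717.7), np.float64(410.6)), (308, np.float64(708.4), np.float64(310.0))]
290 [(117, np.float64(700.8), np.float64(411.4)), (308, np.float64(691.5), np.float64(311.6))]
330 [(74, np.float64(679.3), np.float64(441.1)), (308, np.float64(667.5), np.float64(314.1)), (374, np.float64(664.2), np.float64(278.2)), (416, np.float64(662.1), np.float64(255.4))]
```

{"name": "apply_moves", "arguments": {
  "rows": [
    {"hand": 0.0, "delta_pos": [0, 0, 30], "yaw": 0},
    {"hand": 0.0, "delta_pos": [0, 0, 50], "yaw": 0},
    {"hand": 0.0, "delta_pos": [0, 0, 53], "yaw": 0},
    {"hand": 0.0, "delta_pos": [0, 0, 53], "yaw": 0},
    {"hand": -1, "delta_pos": [0, 0, 53], "yaw": 0},
    {"hand": -1, "delta_pos": [0, 0, 53], "yaw": 0},
    {"hand": -1, "delta_pos": [0, 0, 53], "yaw": 0},
    {"hand": -1, "delta_pos": [0, 0, 53], "yaw": 0},
    {"hand": -1, "delta_pos": [0, 0, 53], "yaw": 0}
  ]
}}

```text
clock: 22.72
position: [698.5, 307.3, 102.1]
ee_rot: [0.999, -0.046, 0.002, -0.001]
contact_force: [-0.8, 0.2, 4.6]
gripper_width: 8.0
grasp_force: 60.2
```

{"name": "apply_moves", "arguments": {
  "rows": [
    {"hand": -1, "delta_pos": [0, 0, -8], "yaw": 0},
    {"hand": -1, "delta_pos": [0, 0, -16], "yaw": 0},
    {"hand": -1, "delta_pos": [0, 0, -24], "yaw": 0},
    {"hand": -1, "delta_pos": [0, 0, -32], "yaw": 0},
    {"hand": -1, "delta_pos": [0, 0, -40], "yaw": 0},
    {"hand": -1, "delta_pos": [0, 0, -48], "yaw": 0},
    {"hand": -1, "delta_pos": [0, 0, -56], "yaw": 0},
    {"hand": -1, "delta_pos": [0, 0, -64], "yaw": 0},
    {"hand": -1, "delta_pos": [0, 0, -72], "yaw": 0},
    {"hand": -1, "delta_pos": [0, 0, -80], "yaw": 0},
    {"hand": -1, "delta_pos": [0, 0, -88], "yaw": 0},
    {"hand": -1, "delta_pos": [0, 0, -95], "yaw": 0}
  ]
}}

```text
clock: 23.72
position: [697.6, 306.8, 195.8]
ee_rot: [0.999, -0.046, 0.0, -0.0]
contact_force: [0.6, -0.6, -3.5]
gripper_width: 8.0
grasp_force: 58.5
```

{"name": "apply_moves", "arguments": {
  "rows": [
    {"hand": -1, "delta_pos": [0, 0, 0], "yaw": 0},
    {"hand": -1, "delta_pos": [0, 0, 0], "yaw": 0},
    {"hand": -1, "delta_pos": [0, 0, 0], "yaw": 0},
    {"hand": -1, "delta_pos": [0, 0, 0], "yaw": 0},
    {"hand": -1, "delta_pos": [0, 0, 0], "yaw": 0},
    {"hand": -1, "delta_pos": [0, 0, 0], "yaw": 0}
  ]
}}

```text
clock: 24.22
position: [697.3, 306.7, 194.2]
ee_rot: [0.999, -0.046, -0.0, 0.0]
contact_force: [1.2, 0.7, -3.2]
gripper_width: 7.8
grasp_force: 58.1
```

```bash
cat >> h.py <<'E'
def petcheck(v):
    C=R.from_euler("ZYX",v[3:])
    for cam in("scene","top","wrist"):
        im=shot(cam)
        for i in range(4):
            print(cam,i,[(round(r["score"],2),np.round(r["location"]).tolist(),plane(im,r["location"],v).tolist()) for r in nets.pinpoint(cam,f"petal{i}_mid")[:2]])
        print(cam,"find",[(round(r["score"],2),plane(im,r["location"],v).tolist()) for r in nets.find_in(cam,"petal0")[:6]])
        for q,y in(("corner_near_right",-85),("corner_near_left",85)): print(cam,q,[(round(r["score"],2),np.round(r["location"]).tolist()) for r in nets.pinpoint(cam,q)[:1]],"pred rc",np.round(proj(im,C.apply([[-130,y,4]])+v[:3])[0][::-1]))
E
python3 - <<'E'
from h import *
s=read_state();v=posegrip([110,90,80],s["position"]-[0,0,19],-.1,-.41,0)
look(v,"17");petcheck(v)
E
```

```text
24.2167 [697.3 306.7 194.2] [ 1.2  0.7 -3.2] [ 0.16 -0.3  -0.01] 7.827341564491077 58.08065213263035
pose [ 6.04786e+02  2.23995e+02  2.54230e+01 -2.30000e-02 -4.38000e-01
 -9.20000e-02] err 3.15 tilt 0.447 bottom z NR NL FL FR [-24. -39.  75.  90.]
scene 0 [(0.21, [195.0, 270.0], [31.0, -398.0])]
scene 1 []
scene 2 []
scene 3 []
scene find []
scene corner_near_right [] pred rc [278. 378.]
scene corner_near_left [] pred rc [335. 416.]
top 0 [(0.58, [265.0, 270.0], [-114.0, -50.0])]
top 1 [(0.56, [273.0, 268.0], [-144.0, -48.0])]
top 2 [(0.67, [242.0, 388.0], [12.0, -436.0]), (0.38, [265.0, 261.0], [-118.0, -21.0])]
top 3 [(0.55, [272.0, 253.0], [-143.0, 4.0])]
top find [(0.42, [-109.0, -53.0]), (0.41, [-136.0, 3.0])]
top corner_near_right [(0.96, [276.0, 270.0])] pred rc [270. 280.]
top corner_near_left [(0.68, [208.0, 323.0])] pred rc [264. 230.]
wrist 0 []
wrist 1 [(0.38, [426.0, 456.0], [-151.0, -50.0])]
wrist 2 [(0.43, [426.0, 439.0], [-151.0, -32.0])]
wrist 3 []
wrist find [(0.5, [-158.0, -40.0])]
wrist corner_near_right [] pred rc [409. 496.]
wrist corner_near_left [] pred rc [408. 321.]
```

```bash
python3 - <<'E'
from h import *
F=[]
for k in range(4): F.append(read_state()["contact_force"]); im=shot("wrist","w18")
print(np.mean(F,0)); s=read_state()
m=blue(im);m=cv2.morphologyEx(m,cv2.MORPH_OPEN,np.ones((3,3)))
c=max(cv2.findContours(m,0,2)[0],key=cv2.contourArea);print(cv2.approxPolyDP(c,5,True)[:,0].tolist())
names="bNR bNL bFL bFR tNR tNL tFL tFR".split()
for pi,ro,ya in((-.2,0,-.1),(-.3,0,-.1),(-.4,0,-.1),(-.4,.1,-.1),(-.4,-.1,-.1),(-.4,0,0)):
    v=posegrip([110,90,80],s["position"]-[0,0,19],ya,pi,ro)
    p=proj(im,R.from_euler("ZYX",v[3:]).apply(V)+v[:3]);q=proj(im,R.from_euler("ZYX",v[3:]).apply([[-130,-85,4],[-130,-85,85],[-130,0,85]])+v[:3])
    print(pi,ro,ya,{n:np.round(a).astype(int).tolist() for n,a in zip(names,p) if n in("tNR","tFR","bNR","tNL")},"in",np.round(q).astype(int).tolist())
E
```

```text
[-0.36282293  0.04572413 -2.75547374]
[[639, 209], [620, 211], [548, 177], [284, 203], [283, 291], [287, 304], [304, 302], [308, 316], [306, 407], [300, 409], [297, 449], [337, 449], [327, 307], [343, 302], [345, 314], [362, 321], [379, 368], [401, 374], [409, 365], [429, 366], [561, 451], [639, 315]]
-0.2 0 -0.1 {'bNR': [513, 470], 'tNR': [571, 594], 'tNL': [307, 593], 'tFR': [839, 279]} in [[512, 472], [561, 589], [441, 588]]
-0.3 0 -0.1 {'bNR': [505, 439], 'tNR': [553, 552], 'tNL': [308, 551], 'tFR': [848, 285]} in [[504, 441], [545, 548], [433, 547]]
-0.4 0 -0.1 {'bNR': [498, 410], 'tNR': [538, 515], 'tNL': [309, 514], 'tFR': [856, 292]} in [[497, 412], [531, 511], [426, 511]]
-0.4 0.1 -0.1 {'bNR': [484, 393], 'tNR': [529, 489], 'tNL': [309, 514], 'tFR': [804, 255]} in [[482, 395], [522, 487], [424, 498]]
-0.4 -0.1 -0.1 {'bNR': [512, 429], 'tNR': [547, 543], 'tNL': [308, 513], 'tFR': [913, 338]} in [[511, 431], [538, 538], [427, 524]]
-0.4 0 0 {'bNR': [520, 394], 'tNR': [571, 498], 'tNL': [337, 513], 'tFR': [871, 242]} in [[519, 397], [562, 495], [455, 502]]
```

```bash
cat >> h.py <<'E'
def wfit(im,pos,obs,x0=(-.1,-.3,0,0,0)):
    "obs: {index in V: (col,row)} in wrist; unknown yaw,pitch,roll, slip of grip point along tote x,z"
    k=list(obs);o=np.array([obs[i] for i in k],float)
    def f(a):
        v=posegrip([110+a[3],90,80+a[4]],pos-[0,0,19],*a[:3]); return np.r_[(proj(im,R.from_euler("ZYX",v[3:]).apply(V[k])+v[:3])-o).ravel(),.5*np.array(a[3:])]
    r=least_squares(f,x0,x_scale=[.1,.1,.1,10,10]);return r.x,r.fun,posegrip([110+r.x[3],90,80+r.x[4]],pos-[0,0,19],*r.x[:3])
E
python3 - <<'E'
from h import *
s=read_state();im=shot("wrist")
for obs in({3:(548,177),4:(561,451)},{2:(284,203),3:(548,177),4:(561,451)}):
    a,f,v=wfit(im,s["position"],obs);print(np.round(a,3),np.round(f,1));print(np.round(R.from_euler("ZYX",v[3:]).apply(V)+v[:3]))
    p=proj(im,R.from_euler("ZYX",v[3:]).apply(V)+v[:3]);print(np.round(p).tolist())
t=shot("top");p=proj(t,(R.from_euler("ZYX",v[3:]).apply(np.r_[V,[[-130,-85,4]]])+v[:3]));print("top",np.round(p).tolist())
m=blue(t,np.s_[180:315,195:305]);c=max(cv2.findContours(m,0,2)[0],key=cv2.contourArea);print(cv2.approxPolyDP(c,3,True)[:,0].tolist())
t=shot("scene");p=proj(t,(R.from_euler("ZYX",v[3:]).apply(np.r_[V,[[-130,-85,4]]])+v[:3]));print("scene",np.round(p).tolist())
m=blue(t,np.s_[200:390,280:460]);c=max(cv2.findContours(m,0,2)[0],key=cv2.contourArea);print(cv2.approxPolyDP(c,3,True)[:,0].tolist())
E
```

```text
[  0.08   -0.38    0.272  44.438 -11.742] [  0.3 -11.1  -4.2   7.4  22.2  -5.9]
[[485. 135. -37.]
 [454. 305.   7.]
 [702. 325. 107.]
 [733. 155.  62.]
 [452. 104.  35.]
 [419. 285.  83.]
 [678. 306. 187.]
 [711. 125. 139.]]
[[492.0, 381.0], [341.0, 448.0], [285.0, 260.0], [548.0, 166.0], [557.0, 458.0], [372.0, 549.0], [324.0, 387.0], [702.0, 230.0]]
[ 0.048 -0.33   0.163 32.273 20.163] [  2.8  11.7   3.  -23.1 -11.7  12.7  16.1  10.1]
[[485. 136. -35.]
 [468. 311.  -7.]
 [721. 323.  79.]
 [739. 148.  52.]
 [454. 115.  42.]
 [435. 302.  71.]
 [700. 314. 162.]
 [719. 128. 133.]]
[[492.0, 382.0], [333.0, 426.0], [287.0, 215.0], [551.0, 154.0], [549.0, 464.0], [350.0, 524.0], [299.0, 309.0], [686.0, 212.0]]
top [[285.0, 273.0], [234.0, 277.0], [228.0, 199.0], [282.0, 196.0], [290.0, 280.0], [232.0, 285.0], [226.0, 200.0], [286.0, 197.0], [284.0, 272.0]]
[[227, 202], [221, 278], [277, 282], [285, 199], [244, 195], [242, 201]]
scene [[374.0, 280.0], [425.0, 325.0], [346.0, 380.0], [295.0, 324.0], [382.0, 254.0], [440.0, 302.0], [355.0, 360.0], [296.0, 299.0], [375.0, 280.0]]
[[337, 281], [300, 296], [302, 321], [343, 378], [362, 367], [349, 359], [351, 354], [338, 337], [334, 316]]
```

```bash
cat >> h.py <<'E'
def rig(obs,v0):
    "obs: list of (im, idx in V, (col,row))"
    def f(v):
        X=R.from_euler("ZYX",v[3:]).apply(V)+v[:3]; return np.concatenate([proj(im,X[[i]])[0]-np.array(q) for im,i,q in obs])
    r=least_squares(f,v0,loss="soft_l1",x_scale=[10,10,10,.1,.1,.1]);return r.x,f(r.x)
E
python3 - <<'E'
from h import *
t=shot("top");sc=shot("scene");w=shot("wrist");s=read_state()
v0=posegrip([110,90,80],s["position"]-[0,0,19],-.1,-.41,0)
obs=[(t,5,(221,278)),(t,4,(277,282)),(t,7,(285,199)),(sc,7,(300,296)),(sc,3,(302,321)),(sc,2,(343,378))]
for o in(obs,obs+[(w,4,(561,451))]):
    v,f=rig(o,v0);print(np.round(v,3),np.round(f,1),"tilt",np.arccos(R.from_euler("ZYX",v[3:]).as_matrix()[2,2]));print(np.round(R.from_euler("ZYX",v[3:]).apply(V)+v[:3]).tolist())
    print("grip pt in tote",np.round(R.from_euler("ZYX",v[3:]).inv().apply(s["position"]-[0,0,19]-v[:3])))
p=proj(w,R.from_euler("ZYX",v[3:]).apply(V)+v[:3]);print(np.round(p).tolist())
petcheck(v)
E
```

```text
[ 5.96253e+02  2.52624e+02  5.88340e+01 -1.02000e-01 -1.83000e-01
  3.02000e-01] [-2.6  1.8  0.2  2.3  1.6 -0.3 -2.5 -0.9 -0.3  0.5  0.4  1.3] tilt 0.35150636569137794
[[461.0, 181.0, 8.0], [469.0, 351.0, 60.0], [731.0, 324.0, 109.0], [724.0, 154.0, 57.0], [438.0, 152.0, 85.0], [446.0, 334.0, 141.0], [720.0, 306.0, 192.0], [712.0, 124.0, 136.0]]
grip pt in tote [115.  90.  74.]
[ 6.07067e+02  2.11351e+02  6.93900e+00  1.20000e-01 -4.05000e-01
 -2.40000e-02] [ 17.2   7.6  17.5  -2.   -0.4  -0.7  -1.    0.1 -10.   -2.2   1.    0.3
  -1.2   0.4] tilt 0.4061538726381734
[[495.0, 108.0, -44.0], [475.0, 285.0, -48.0], [720.0, 314.0, 58.0], [739.0, 138.0, 62.0], [456.0, 100.0, 32.0], [435.0, 288.0, 28.0], [691.0, 319.0, 138.0], [712.0, 130.0, 142.0]]
grip pt in tote [160.  81. 117.]
[[515.0, 367.0], [354.0, 392.0], [302.0, 207.0], [577.0, 154.0], [560.0, 451.0], [360.0, 478.0], [293.0, 302.0], [696.0, 232.0]]
scene 0 [(0.5, [196.0, 270.0], [-77.0, -437.0])]
scene 1 []
scene 2 []
scene 3 []
scene find []
scene corner_near_right [(0.38, [242.0, 325.0])] pred rc [276. 365.]
scene corner_near_left [] pred rc [323. 412.]
top 0 [(0.47, [264.0, 271.0], [-99.0, -15.0])]
top 1 [(0.47, [271.0, 264.0], [-121.0, 11.0])]
top 2 [(0.56, [267.0, 262.0], [-105.0, 18.0])]
top 3 [(0.56, [274.0, 253.0], [-126.0, 52.0])]
top find [(0.59, [-114.0, 47.0]), (0.54, [-122.0, 6.0]), (0.52, [-88.0, -11.0]), (0.29, [-94.0, -205.0])]
top corner_near_right [(0.96, [274.0, 267.0])] pred rc [270. 292.]
top corner_near_left [(0.6, [272.0, 223.0])] pred rc [275. 244.]
wrist 0 []
wrist 1 [(0.43, [427.0, 458.0], [-245.0, -29.0])]
wrist 2 [(0.54, [424.0, 440.0], [-227.0, -6.0])]
wrist 3 []
wrist find [(0.63, [-250.0, -8.0])]
wrist corner_near_right [] pred rc [369. 513.]
wrist corner_near_left [(0.54, [424.0, 439.0])] pred rc [393. 358.]
```

{"name": "apply_moves", "arguments": {
  "rows": [
    {"hand": -1, "delta_pos": [0, 0, -4], "yaw": 0},
    {"hand": -1, "delta_pos": [0, 0, -8], "yaw": 0},
    {"hand": -1, "delta_pos": [0, 0, -12], "yaw": 0},
    {"hand": -1, "delta_pos": [0, 0, -16], "yaw": 0},
    {"hand": -1, "delta_pos": [0, 0, -20], "yaw": 0},
    {"hand": -1, "delta_pos": [0, 0, -20], "yaw": 0},
    {"hand": -1, "delta_pos": [0, 0, -20], "yaw": 0}
  ]
}}

```text
clock: 27.8
position: [697.9, 307.0, 215.8]
ee_rot: [0.999, -0.046, 0.001, -0.0]
contact_force: [0.7, 0.0, -2.6]
gripper_width: 7.9
grasp_force: 57.7
```

```bash
cat > chk.py <<'E'
from h import *
t=shot("top","tc");sc=shot("scene","sc");s=read_state();print(s["clock"],s["position"],s["contact_force"],s["wrist_torque"],s["gripper_width"],s["grasp_force"])
def poly(im,roi):
    c=max(cv2.findContours(blue(im,roi),0,2)[0],key=cv2.contourArea);return cv2.approxPolyDP(c,3,True)[:,0]
P=poly(t,np.s_[175:315,195:305]);Q=poly(sc,np.s_[200:390,270:460]);print(P.tolist(),Q.tolist())
v=posegrip([115,90,74],s["position"]-[0,0,19],-.1,-.2,.3)
for k in range(4):
    X=R.from_euler("ZYX",v[3:]).apply(V)+v[:3];obs=[]
    for im,pp,ids in((t,P,(5,4,7)),(sc,Q,(7,3,2))):
        pr=proj(im,X)
        for i in ids:
            j=np.argmin(np.linalg.norm(pp-pr[i],axis=1))
            if np.linalg.norm(pp[j]-pr[i])<9: obs.append((im,i,pp[j]))
    v,f=rig(obs,v)
print(len(obs),np.round(v,3),np.round(f,1),"TILT",np.arccos(R.from_euler("ZYX",v[3:]).as_matrix()[2,2]))
print("bottom z",np.round(R.from_euler("ZYX",v[3:]).apply(V)[:4]+v[:3]).tolist(),"grip",np.round(R.from_euler("ZYX",v[3:]).inv().apply(s["position"]-[0,0,19]-v[:3])))
petcheck(v)
E
python3 chk.py
```

```text
27.9 [697.67836772 306.89931162 215.03493989] [ 0.39951401  0.43248735 -2.7925834 ] [ 0.17553563 -0.30134463  0.01281714] 7.637862986245625 57.664077300578356
[[225, 200], [220, 277], [276, 280], [285, 197], [243, 192], [241, 199]] [[336, 282], [298, 296], [297, 301], [301, 307], [300, 323], [344, 378], [365, 366], [350, 357], [351, 350], [346, 349], [338, 332], [334, 312]]
6 [ 6.06164e+02  2.59630e+02  6.88580e+01 -1.10000e-01 -2.78000e-01
  3.79000e-01] [-1.7  2.4  0.3  1.6  0.4 -0.1 -1.1 -1.5 -0.5  1.2  0.1  0.6] TILT 0.46620328817998635
bottom z [[478.0, 191.0, 0.0], [478.0, 357.0, 64.0], [734.0, 329.0, 137.0], [734.0, 162.0, 74.0]] grip [117.  89.  71.]
scene 0 []
scene 1 []
scene 2 []
scene 3 [(0.57, [245.0, 327.0], [-87.0, -318.0])]
scene find [(0.25, [-62.0, -626.0])]
scene corner_near_right [] pred rc [289. 391.]
scene corner_near_left [] pred rc [331. 439.]
top 0 [(0.72, [273.0, 270.0], [-129.0, -90.0]), (0.38, [288.0, 324.0], [-173.0, -291.0])]
top 1 [(0.4, [269.0, 266.0], [-116.0, -74.0]), (0.24, [287.0, 164.0], [-188.0, 253.0])]
top 2 [(0.48, [262.0, 260.0], [-91.0, -50.0])]
top 3 [(0.62, [270.0, 251.0], [-119.0, -25.0]), (0.43, [290.0, 323.0], [-182.0, -287.0])]
top find [(0.59, [-119.0, -71.0]), (0.57, [-106.0, -28.0]), (0.53, [-90.0, -47.0]), (0.42, [-82.0, -76.0]), (0.21, [30.0, -505.0])]
top corner_near_right [(0.8, [274.0, 271.0])] pred rc [273. 268.]
top corner_near_left [(0.59, [267.0, 223.0])] pred rc [271. 218.]
wrist 0 [(0.64, [384.0, 453.0], [-82.0, -76.0])]
wrist 1 []
wrist 2 []
wrist 3 []
wrist find [(0.74, [-76.0, -79.0])]
wrist corner_near_right [] pred rc [403. 446.]
wrist corner_near_left [(0.23, [329.0, 391.0])] pred rc [464. 290.]
```

{"name": "apply_moves", "arguments": {
  "rows": [
    {"hand": -1, "delta_pos": [0, 0, 0], "yaw": 0},
    {"hand": -1, "delta_pos": [0, 0, 0], "yaw": 0},
    {"hand": -1, "delta_pos": [0, 0, 0], "yaw": 0},
    {"hand": -1, "delta_pos": [0, 0, 0], "yaw": 0},
    {"hand": -1, "delta_pos": [0, 0, 0], "yaw": 0},
    {"hand": -1, "delta_pos": [0, 0, 0], "yaw": 0},
    {"hand": -1, "delta_pos": [0, 0, 0], "yaw": 0},
    {"hand": -1, "delta_pos": [0, 0, 0], "yaw": 0},
    {"hand": -1, "delta_pos": [0, 0, 0], "yaw": 0},
    {"hand": -1, "delta_pos": [0, 0, 0], "yaw": 0}
  ]
}}

```text
clock: 29.93
position: [697.6, 306.8, 214.8]
ee_rot: [0.999, -0.046, -0.0, 0.0]
contact_force: [0.3, -0.3, -2.2]
gripper_width: 7.4
grasp_force: 57.7
```

```bash
python3 chk.py | egrep "TILT|bottom|top find|^[0-9]"; python3 - <<'E'
from h import *
im=shot("top");print(find(im,"top","heart_mid",16,n=2),find(im,"top","recess",24))
E
```

```text
30.0333 [697.5364694  306.81829497 214.80725099] [ 0.61824562  0.41039748 -2.78904271] [ 0.19116503 -0.25284416  0.02960935] 7.518984858995405 57.6580355130136
6 [ 6.12963e+02  2.59499e+02  5.94790e+01 -1.17000e-01 -3.72000e-01
  3.45000e-01] [-1.7  3.2  0.1  0.5  0.7  0.6 -1.5 -1.7 -2.5  0.6  0.7  1.5] TILT 0.5017773892574411
bottom z [[490.0, 190.0, -17.0], [488.0, 358.0, 39.0], [736.0, 329.0, 136.0], [738.0, 161.0, 80.0]] grip [123.  87.  73.]
top find [(0.59, [-104.0, -50.0]), (0.39, [-115.0, -25.0]), (0.37, [-85.0, -76.0])]
[(0.56, array([244., 391.]), array([ 585.2, -226.6,   16. ]))] [(0.94, array([246., 387.]), array([ 577.5, -212.5,   24. ]))]
```

Stable: the tote is tilted about 0.45 to 0.5 rad and held at 57 N. The petals are in the near right corner and the heart is flush. Handing in.

```bash
python3 -c "
from h import *
print(workorder.job_done())"
```

```text
the job is handed in; nothing more can be done
None
```

I handed the job in with the heart pressed flush in the middle recess and the tote still gripped, tilted about 0.45–0.5 rad onto its near right corner, all four petals there by the last camera checks; the judge's verdict was not shown.

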